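# Feed a batch of handle blanks to the polisher

### The arm

A 6-joint arm with a two-finger parallel gripper is mounted at the origin on the work surface. World frame = base frame: x ahead of the robot, y to its left, z up, the work surface at z = 0. Lengths are in m, angles in rad, forces in N, time in s.
With the tool pointing down it reaches from about 0.375 to 0.9 m from the base axis. Payload 3.1 kg.
Tool frame: the origin (TCP) lies where the fingers leave the gripper's body, on its centre line; the fingertips stand 73 mm ahead of it and the grasp point (between the pads) lies 54 mm ahead of it; z points along the fingers, y is the line along which they close (so a half turn about z gives the same grasp; the last joint's range is limited). The gripper opens to 85 mm and grips with 20 to 120 N. Pads are 22 mm wide; open, the fingers measure 114 mm over their backs; the gripper's body (76 mm by 85 mm) begins 54 mm behind the grasp point. The pads swing forward as they close: fully open they stand 13 mm farther back than shut.
Start: joints at [1.05, 0.527, 1.433, -0, 1.181, -0.178], TCP at [0.209, 0.589, 0.304] pointing down, gripper open.
Joint ranges: [-3.08, 3.08], [-0.75, 2.2], [0.22, 2.44], [-1.43, 4.57], [0, 2.65], [-2.85, 2.85]. Speed limits (rad/s): [2.79, 2.79, 3.14, 3.14, 3.14, 3.14].

### API

Orientations are given as a unit quaternion [x, y, z, w].
In Python, from station import manip gives the robot as it stands.
- The arm moves only by the shell command python3 -m crank 'ROWS' [FORCE]. ROWS is JSON, a list of rows, each an object with "dp": the shift along the tool's x, y, z normalised to -1 to 1, where 1 is 50 cm, a list of three; "delta_rot": the turn, a rotation vector about the tool's x, y, z normalised to -1 to 1, where 1 is 2 pi rad, a list of three; "fingers": the opening, from -1 (shut) to 1 (fully open). A call has 1 to 12 rows; each row shifts and turns the commanded pose from where the row before left it, along the tool's axes as they then stand; what a row does not reach is not made up. A row lasts 1/12 s, in which the tool goes at most 41.7 mm and 7.16 degrees, less where a joint would pass 70% of its speed; a pose out of reach is approached as far as the arm can. A call with a number of a shift or a turn outside -1 to 1 is refused whole. A call with a gripper value outside its range is refused whole. The fingers move at their own pace and stop on an object; FORCE is the grip in N (left out, the last holds). Time passes only in rows, so rows that do not move let the fingers close. It gives the time, the measured TCP pose, the force, the opening and the grip force at its end, in the units of the state.
- manip.sense(): the state, without advancing time (a new reading comes with each control period).
- manip.snapshot(name): name is "side" or "top"; returns (picture, depth): 420x560x3 uint8, red, green, blue; 420x560 float32, m along the optical axis (not along the pixel's ray), 0 where there is no reading.
- manip.camera_model(name): a dict with "fx", "fy", "cx", "cy" (pixels), "k1" (the pictures are not rectified: a ray, as slopes to the right and down, at radius r is drawn at 1 + k1 r^2 times it, then the intrinsics apply), "origin" and "attitude" of the camera in the world. Camera axes: x right, y up, looking along -z (the intrinsics and any distortion apply to the point x, -y, -z); pixel columns grow to the right and rows downward; lengths in m; the calibration is good to about 2 mm. A picture is of the moment at which its call begins. camera_model takes no time and is no camera call.
- manip.sign_off(): hands the job in; it is judged then, once.
The state is a dict: "t": time; "q": joint angles; "qd": joint speeds; "tau": joint torques, N m; "tcp_pos": TCP position; "tool_rot": TCP orientation; "force": force on the tool from outside, world axes, zero at the start; "ft_torque": the same for the moment, N m; "finger_gap": opening from 0.0 (shut) to 1.0 (fully open); "gripper_force": force on a finger pad.
Only numpy, scipy, OpenCV 4.12 (cv2) and the standard library are available. Lean on these libraries where they do the work, as an engineer would, in place of code of your own. Each camera call takes 0.05 s, during which the arm holds its last target. There are 200 camera calls.

### The job

Feed the turned handle blanks in the tray to the polisher as one batch: first set the gate lever in its shut notch, then lay every blank across the sloping chute so that all of them wait together at rest behind the shut gate, then throw the lever to the feed notch so that they roll down into the trough under the clear guard. Once all are in the trough put the lever back in its shut notch. The blanks roll away easily; leave the weight in the tray and the thread spool where they are.

Things in the scene. Friction and masses are not known exactly. Their poses are not given: they have to be found in the camera images.
- feeder: Feeder of the polisher, fixed: open wooden chute, then a trough under a clear guard. Origin on the bench, under the gate, mid-width; x = downhill along the chute (may be yawed), z up. Blanks lie across the chute (axes along feeder y) and roll down to the gate bar at x = 0. A grey motor housing, 180 mm high, stands beside the trough at y = 70 to 180, x = 60 to 230 mm.
- load_point (a point): Handy place for the middle of a blank let go across the chute: mid-width, 182 mm uphill of the gate, 16 mm above the floor (a blank there just touches it). The last of four blanks waiting at the gate lies with its near side about 50 mm downhill of this point. Axes as the feeder's.
- chute_mid (a point): Middle of the chute floor, at feeder x = -110 mm. The floor falls 10 degrees towards feeder +x; height in mm = 55 - 0.176 x; from x = -235 (end board about 12 mm high) to +50. It is 120 mm wide between side walls at y = -60 and 60, which rise 30 mm above it. The shut gate bar is 12 mm thick, its centre 78 mm above the bench.
- gate_mid (a point): Point of the chute floor under the gate bar, feeder x = 0, z = 55 mm. Downhill of it is the trough: inside x = 56 to 235, y = -60 to 60 mm of the feeder, floor about 25 falling to 12 mm above the bench. The fixed clear guard over it (top 109 mm above the bench, from feeder x = 36 on) cannot be opened: blanks get in only by rolling down from the chute.
- gate (a joint): Gate lever, handle and bar in one piece on a pivot. 0 rad: bar level across the chute, handle upright = shut notch (gap in the steel quadrant). 1.0: bar raised, handle leaning to feeder -y = feed notch (second gap). Turns about feeder +x, -0.15 to 1.3; stays where left (0.2 N m, 2-3 N at the knob). Notches do not click; good within 0.12 rad. Bar clears the blanks above 0.4.
- lever_knob (a point): Centre of the lever's black ball knob, 28 mm in diameter, 95 mm from the pivot; it swings in the feeder's y-z plane. Free room of 60 mm on both sides along feeder x. The handle rod under it is 10 mm thick.
- pivot (a point): Pivot of the gate lever, at x = 0, y = -105, z = 78 mm of the feeder. With the joint at q the knob is at pivot + 95 mm * (0, -sin q, cos q) in the feeder's axes.
- tray: Dark wooden tray, 280 x 300 mm, fixed, where the blanks start. Floor 4 mm above the bench (axis of a blank lying in it: 20 mm), rim 8 mm thick, top 13 mm above the bench. Origin under its middle on the bench; x, y along the 280 and 300 mm sides. A knocked blank rolls until it meets the rim or a neighbour.
- blank1: Turned beech tool-handle blank: cylinder 110 mm long, 32 mm in diameter (45 to 90 g), with a brass ferrule of the same diameter at its +x end, lying on its side; it rolls at the least push. Origin at its middle on the axis; x axis = the cylinder's axis (y, z turn as it rolls). All blanks are alike; may be absent.
- blank2: Turned beech tool-handle blank: cylinder 110 mm long, 32 mm in diameter (45 to 90 g), with a brass ferrule of the same diameter at its +x end, lying on its side; it rolls at the least push. Origin at its middle on the axis; x axis = the cylinder's axis (y, z turn as it rolls). All blanks are alike; may be absent.
- blank3: Turned beech tool-handle blank: cylinder 110 mm long, 32 mm in diameter (45 to 90 g), with a brass ferrule of the same diameter at its +x end, lying on its side; it rolls at the least push. Origin at its middle on the axis; x axis = the cylinder's axis (y, z turn as it rolls). All blanks are alike; may be absent.
- blank4: Turned beech tool-handle blank: cylinder 110 mm long, 32 mm in diameter (45 to 90 g), with a brass ferrule of the same diameter at its +x end, lying on its side; it rolls at the least push. Origin at its middle on the axis; x axis = the cylinder's axis (y, z turn as it rolls). All blanks are alike; may be absent.
- blank5: Turned beech tool-handle blank: cylinder 110 mm long, 32 mm in diameter (45 to 90 g), with a brass ferrule of the same diameter at its +x end, lying on its side; it rolls at the least push. Origin at its middle on the axis; x axis = the cylinder's axis (y, z turn as it rolls). All blanks are alike; may be absent.
- weight: Bystander: loose steel holding-down weight, 60 x 40 x 30 mm, with a 8 mm grip on top, lying in the tray among the blanks; origin under its middle, long side along its x.
- spool: Bystander: upright thread spool, 48 mm across, 60 mm high, origin under its middle.
Things that resemble listed ones, but are neither listed nor needed, are in the scene too. Leave any blue or pink look-alike of the blank3 alone. Leave any black look-alike of the blank4 alone.

How it is judged:
On the way, in this order (a step that is already met when the one before it is completed fails the run):
1. the gate lever is in its shut notch (within 0.12 rad) (value of joint gate between -0.12 and 0.12 rad), for 0.2 s.
2. all blanks lie at rest in the chute uphill of the shut gate, let go (all of step 1 and x of blank1 in the frame of feeder between -0.225 and -0.01 m and y of blank1 in the frame of feeder between -0.02 and 0.02 m and z of blank1 in the frame of feeder between 0.05 and 0.125 m and linear speed of each of blank1, blank2, blank3, blank4, blank5 below 0.03 m/s and contact force between the fingers and blank1 below 0.1 N and x of blank2 in the frame of feeder between -0.225 and -0.01 m and y of blank2 in the frame of feeder between -0.02 and 0.02 m and z of blank2 in the frame of feeder between 0.05 and 0.125 m and contact force between the fingers and blank2 below 0.1 N and x of blank3 in the frame of feeder between -0.225 and -0.01 m and y of blank3 in the frame of feeder between -0.02 and 0.02 m and z of blank3 in the frame of feeder between 0.05 and 0.125 m and contact force between the fingers and blank3 below 0.1 N and x of blank4 in the frame of feeder between -0.225 and -0.01 m and y of blank4 in the frame of feeder between -0.02 and 0.02 m and z of blank4 in the frame of feeder between 0.05 and 0.125 m and contact force between the fingers and blank4 below 0.1 N and x of blank5 in the frame of feeder between -0.225 and -0.01 m and y of blank5 in the frame of feeder between -0.02 and 0.02 m and z of blank5 in the frame of feeder between 0.05 and 0.125 m and contact force between the fingers and blank5 below 0.1 N), for 0.3 s.
3. the lever is in its feed notch (1.0 rad within 0.12) and all blanks are in the trough (value of joint gate between 0.88 and 1.12 rad and x of blank1 in the frame of feeder between 0.055 and 0.235 m and y of blank1 in the frame of feeder between -0.06 and 0.06 m and z of blank1 in the frame of feeder between 0.01 and 0.085 m and x of blank2 in the frame of feeder between 0.055 and 0.235 m and y of blank2 in the frame of feeder between -0.06 and 0.06 m and z of blank2 in the frame of feeder between 0.01 and 0.085 m and x of blank3 in the frame of feeder between 0.055 and 0.235 m and y of blank3 in the frame of feeder between -0.06 and 0.06 m and z of blank3 in the frame of feeder between 0.01 and 0.085 m and x of blank4 in the frame of feeder between 0.055 and 0.235 m and y of blank4 in the frame of feeder between -0.06 and 0.06 m and z of blank4 in the frame of feeder between 0.01 and 0.085 m and x of blank5 in the frame of feeder between 0.055 and 0.235 m and y of blank5 in the frame of feeder between -0.06 and 0.06 m and z of blank5 in the frame of feeder between 0.01 and 0.085 m), for 0.2 s.
At the end, for the whole second after the job is handed in: All blanks lie at rest in the trough under the guard and the gate lever stands in its shut notch (0 within 0.12 rad) (all of step 1 and x of blank1 in the frame of feeder between 0.055 and 0.235 m and y of blank1 in the frame of feeder between -0.06 and 0.06 m and z of blank1 in the frame of feeder between 0.01 and 0.085 m and x of blank2 in the frame of feeder between 0.055 and 0.235 m and y of blank2 in the frame of feeder between -0.06 and 0.06 m and z of blank2 in the frame of feeder between 0.01 and 0.085 m and x of blank3 in the frame of feeder between 0.055 and 0.235 m and y of blank3 in the frame of feeder between -0.06 and 0.06 m and z of blank3 in the frame of feeder between 0.01 and 0.085 m and x of blank4 in the frame of feeder between 0.055 and 0.235 m and y of blank4 in the frame of feeder between -0.06 and 0.06 m and z of blank4 in the frame of feeder between 0.01 and 0.085 m and x of blank5 in the frame of feeder between 0.055 and 0.235 m and y of blank5 in the frame of feeder between -0.06 and 0.06 m and z of blank5 in the frame of feeder between 0.01 and 0.085 m and linear speed of each of blank1, blank2, blank3, blank4, blank5 below 0.05 m/s and velocity of joint gate below 0.05 rad/s); the robot touches nothing.
It fails at once if the weight is moved more than 40 mm (distance of weight from where it was at the start of the episode above 0.04 m).
It fails at once if the spool is moved more than 40 mm (distance of spool from where it was at the start of the episode above 0.04 m).
Of blank1, blank2, blank3, blank4, blank5 only 3 to 5 are there at a start; the rules pass over those that are not, and their reading is None.
At some moment in a run one of blank1, blank2, blank3, blank4, blank5 may be knocked a few centimetres aside while the robot is not near it.
It also fails if it takes over 210 s, if anything falls off the work surface, if the arm or the gripper's body presses on something with over 40 N, if the wrist force passes 120 N, or if a joint passes its speed limit or range.

## Working session

There is one attempt and no reset: what is moved stays moved. The work goes in short steps, Python scripts to look and compute and a shell command to move; the robot and the scene stay as the last step left them, time stands still between calls to the robot, and variables do not carry over. Pictures are saved under pics/ and viewed, at most 14 in all, crops included, and the job is handed in when it is done.

```bash
mkdir -p pics; ls
cat > h.py <<'E'
import numpy as np, cv2
from station import manip
from scipy.spatial.transform import Rotation as R
def snap(n,fn=None):
    p,d=manip.snapshot(n)
    if fn: cv2.imwrite('pics/'+fn,p[:,:,::-1])
    np.savez('/tmp/'+n,p=p,d=d); return p,d
def w(n,u,v,d):
    m=manip.camera_model(n)
    a=np.array([(u-m['cx'])/m['fx'],(v-m['cy'])/m['fy']]);s=a.copy()
    for _ in range(20): s=a/(1+m['k1']*(s@s))
    A=np.array(m['attitude']);A=R.from_quat(A).as_matrix() if A.shape==(4,) else A
    return np.array(m['origin'])+A@(np.array([s[0],-s[1],-1])*d)
def wz(n,u,v,z):
    o=w(n,u,v,0);r=w(n,u,v,1)-o; return o+r*(z-o[2])/r[2]
E
python3 - <<'E'
from h import *
for n in ['side','top']:
    snap(n,n+'0.png');print(manip.camera_model(n))
print(manip.sense())
E
```

```text
pics
{'fx': 492.0916122051149, 'fy': 492.0916122051149, 'cx': 279.60048437636897, 'cy': 209.53739186203737, 'k1': -0.11630366482771155, 'origin': array([0.41577373, 0.63144569, 1.00669269]), 'attitude': array([-0.02469191,  0.37036188,  0.92607516, -0.06787622])}
{'fx': 418.4127519353086, 'fy': 418.4127519353086, 'cx': 270.358518278141, 'cy': 204.37463155264254, 'k1': -0.08712319307045033, 'origin': array([ 0.28451257, -0.19319974,  1.32136042]), 'attitude': array([ 0.07090708, -0.067235  , -0.70101152,  0.70642374])}
{'t': 0.1, 'q': array([ 1.05049528e+00,  5.28364540e-01,  1.43380539e+00, -4.25184628e-05,
        1.18143207e+00, -1.78519600e-01]), 'qd': array([-0.000148  , -0.0004647 , -0.00282934, -0.000526  , -0.00028677,
        0.00132772]), 'tau': array([ 9.23533153e-04, -4.43306351e+01, -1.78586519e+01, -1.79923923e-04,
        3.83628052e-03,  9.64964386e-06]), 'tcp_pos': array([0.20920499, 0.58838794, 0.30302674]), 'tool_rot': array([ 1.70052108e-01,  9.85434559e-01, -9.50693362e-04, -3.25470780e-04]), 'force': array([ 0.45525087, -0.01883569, -0.20620706]), 'ft_torque': array([ 0.03525645,  0.01409493, -0.0033563 ]), 'gripper_force': 0.0, 'finger_gap': 0.9989469641608376}
```

View pics/side0.png

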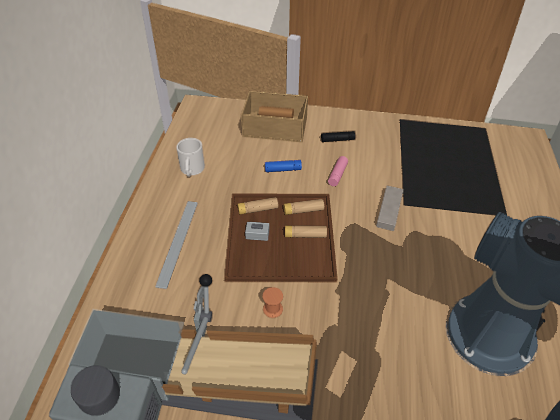

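View pics/top0.png

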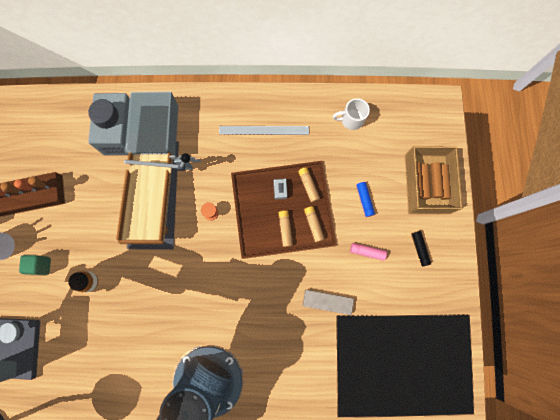

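The tray holds three beech blanks: top view (308,184), (285,228) and (314,224). The weight is at (281,188) and the spool at (209,211). Look-alikes to leave: blue (366,199), pink (370,251), black (421,248), and the brown cylinders in the boxes at (435,180) and (25,187). The knob is near (185,158) in the top view and (205,280) in the side view. Next I'll enlarge both to check.

Run:
```python
from h import *
p=cv2.imread('pics/top0.png')[85:265,90:350]; cv2.imwrite('pics/topc.png',cv2.resize(p,(780,540),interpolation=cv2.INTER_CUBIC))
p=cv2.imread('pics/side0.png')[185:420,60:345]; cv2.imwrite('pics/sidec.png',cv2.resize(p,(712,587),interpolation=cv2.INTER_CUBIC))
```

```text
(no output)
```

View pics/topc.png

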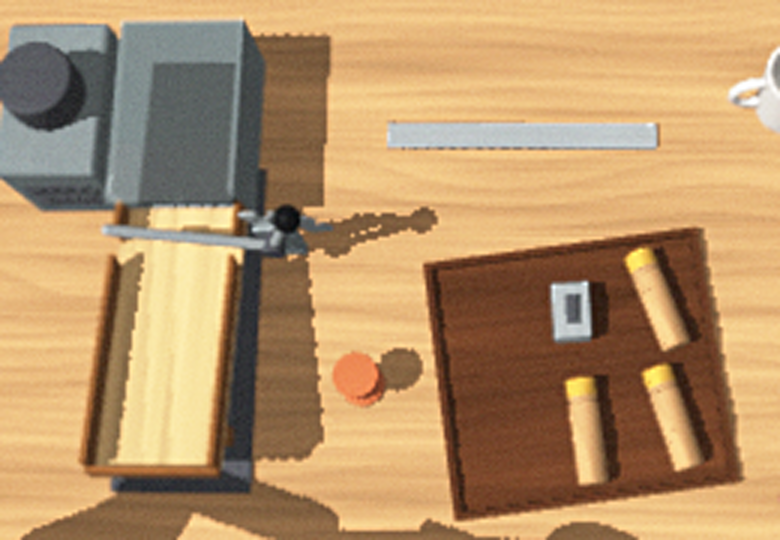

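View pics/sidec.png

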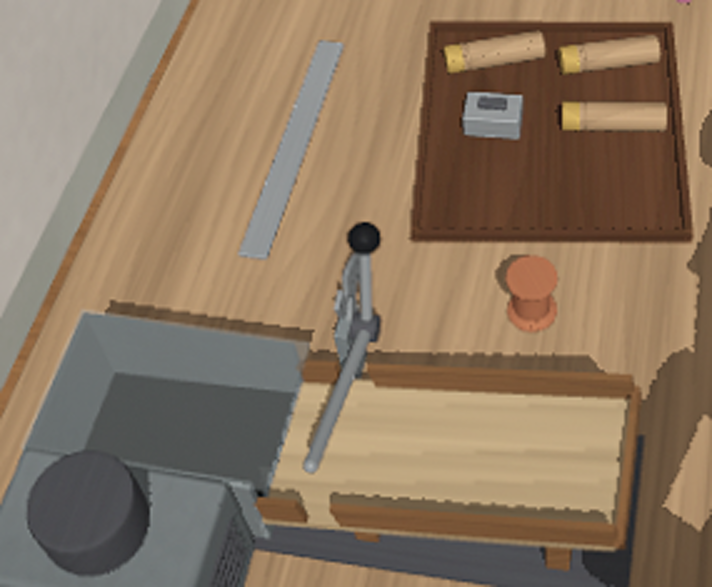

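```bash
cat >> h.py <<'E'
def tri(a,b):  # a: top px, b: side px
    P=[]
    oa,ob=w('top',*a,0),w('side',*b,0);ra,rb=w('top',*a,1)-oa,w('side',*b,1)-ob
    s=np.linalg.lstsq(np.c_[ra,-rb],ob-oa,rcond=None)[0]
    A,B=oa+s[0]*ra,ob+s[1]*rb
    return (A+B)/2,np.linalg.norm(A-B)*1e3
E
python3 - <<'E'
from h import *
np.set_printoptions(precision=4,suppress=True)
T=lambda U,V:(90+U/3-.33,85+V/3-.33)
S=lambda U,V:(60+U/2.498-.3,185+V/2.498-.3)
D={n:np.load('/tmp/%s.npz'%n)['d'] for n in('top','side')}
for k,a,b in [('knob',(288,219),(364,238)),('spool',(356,376),(532,279)),('barend',(106,230),(311,467)),('A bl ferr',(639,257),(455,58)),('A butt',(679,342),(537,45)),('B ferr',(580,383),(570,116)),('B butt',(592,478),(660,117)),('C f',(657,373),(570,60)),('C b',(690,464),(652,52)),
 ('tray TL',(427,263),(415,237)),('tray TR',(700,231),(432,25)),('tray BR',(740,478),(672,25)),('tray BL',(457,518),(690,237)),
 ('wall up +y',(88,468),(618,543)),('wall up -y',(214,470),(635,380)),('weight',(571,308),(494,103))]:
    a,b=T(*a),S(*b); p,e=tri(a,b)
    da=D['top'][round(a[1]),round(a[0])];db=D['side'][round(b[1]),round(b[0])]
    print(k,p,'res mm %.1f'%e,w('top',*a,da),w('side',*b,db))
E
```

```text
knob [0.6511 0.0608 0.163 ] res mm 1.1 [0.6455 0.0573 0.1788] [0.6472 0.0715 0.1791]
spool [0.5179 0.0063 0.0506] res mm 1.3 [0.5156 0.005  0.0591] [0.5174 0.0131 0.0611]
barend [0.6496 0.2519 0.1295] res mm 0.5 [0.6473 0.2493 0.1365] [0.6474 0.2558 0.1387]
A bl ferr [ 0.6528 -0.2884  0.0211] res mm 3.8 [ 0.6512 -0.2876  0.0337] [ 0.6485 -0.2786  0.031 ]
A butt [ 0.5648 -0.3315  0.0104] res mm 1.4 [ 0.5589 -0.3289  0.0346] [ 0.5624 -0.3121  0.0306]
B ferr [ 0.5155 -0.2254  0.018 ] res mm 3.9 [ 0.5137 -0.225   0.0391] [ 0.5123 -0.2138  0.0308]
B butt [ 0.4178 -0.2384  0.017 ] res mm 1.1 [ 0.415  -0.2375  0.0392] [ 0.4183 -0.2248  0.0325]
C f [ 0.5265 -0.3066  0.0186] res mm 4.2 [ 0.5247 -0.305   0.0395] [ 0.523  -0.294   0.0313]
C b [ 0.4345 -0.3417  0.0085] res mm 1.9 [ 0.4304 -0.3384  0.0364] [ 0.4352 -0.3279  0.0228]
tray TL [ 0.6496 -0.0588  0.0007] res mm 5.2 [ 0.653  -0.0586 -0.0021] [ 0.6455 -0.0539  0.0069]
tray TR [ 0.6926 -0.3577 -0.0023] res mm 1.8 [ 0.6913 -0.3575 -0.0012] [ 0.6891 -0.3423  0.0138]
tray BR [ 0.418  -0.3945  0.0031] res mm 3.4 [ 0.419  -0.3937  0.0097] [ 0.4163 -0.3935  0.0038]
tray BL [ 0.3755 -0.0975  0.0022] res mm 0.3 [ 0.3751 -0.0982  0.0108] [ 0.3756 -0.0945  0.0063]
wall up +y [0.4133 0.263  0.0982] res mm 0.9 [0.4123 0.2576 0.1124] [0.4129 0.2648 0.1026]
wall up -y [0.413  0.1318 0.1135] res mm 2.5 [0.4125 0.1337 0.1069] [ 0.414   0.068  -0.0003]
weight [ 0.5939 -0.2154  0.0361] res mm 0.7 [ 0.5952 -0.2155  0.0325] [ 0.5928 -0.2117  0.0402]
```

Both views agree on the blank axes (about 20 mm up) and on the knob (z 163 mm). From the bar and knob the feeder origin is about (0.650, 0.198) with yaw near 0, and q is about 0.34. Next I'll refine the blanks and feeder and work out the first move.

```bash
cat >> h.py <<'E'
np.set_printoptions(precision=4,suppress=True)
def blanks(n,p,box=(225,155,340,265)):
    x0,y0,x1,y1=box; h=cv2.cvtColor(p,cv2.COLOR_RGB2HSV)
    m=cv2.inRange(h,(8,60,150),(32,255,255)); k=np.zeros_like(m);k[y0:y1,x0:x1]=m[y0:y1,x0:x1]
    cs,_=cv2.findContours(k,0,1); out=[]
    for c in cs:
        if cv2.contourArea(c)<120: continue
        (cx,cy),(a,b),t=cv2.minAreaRect(c); bx=cv2.boxPoints(((cx,cy),(a,b),t))
        e=sorted([(np.linalg.norm(bx[i]-bx[(i+1)%4]),i) for i in range(4)])[:2]
        q=[wz(n,*((bx[i]+bx[(i+1)%4])/2),.02) for _,i in e]
        d=q[0]-q[1]; d=d*np.sign(d[0]); out.append((np.round([cx,cy],1),((q[0]+q[1])/2)[:2],np.degrees(np.arctan2(d[1],d[0])),np.linalg.norm(d)))
    return out
def plan(pos,yang=None):
    s=manip.sense();M=R.from_quat(s['tool_rot']).as_matrix();a=np.degrees(np.arctan2(M[1,1],M[0,1]))
    print('now',s['tcp_pos'],'yang %.1f'%a,'tilt',M[:2,2],'F',s['force'],'gap %.2f'%s['finger_gap'],'t %.1f'%s['t'])
    r=0 if yang is None else ((a-yang+90)%180)-90   # + about tool z (down) lowers yang
    M2=M@R.from_rotvec([0,0,np.radians(r)]).as_matrix()
    print('turn z deg %.1f -> units %.4f'%(r,r/360),' then dp units',M2.T@(np.array(pos)-s['tcp_pos'])/.5)
E
python3 - <<'E'
from h import *
z=np.load('/tmp/top.npz')
for b in blanks('top',z['p']): print(*b)
# feeder walls: point cloud
P=np.array([w('top',u,v,z['d'][v,u]) for v in range(165,246) for u in range(112,180) if z['d'][v,u]>0])
h=P[:,2]-(.055-.176*(P[:,0]-.650))
for x in np.arange(.43,.62,.03):
    s=(abs(P[:,0]-x)<.015)&(h>.02)&(h<.045); f=(abs(P[:,0]-x)<.015)&(abs(h)<.012)
    y=P[s,1]; print(x,'walls',np.median(y[y<.2]),np.median(y[y>.2]),'floor h',np.median(h[f]),P[f,1].min(),P[f,1].max())
plan([.651,.061,.25],0)
E
```

```text
[282.  209.5] [ 0.5261 -0.2224] -89.5849601002101 0.36116984677202474Traceback (most recent call last):
  File "<stdin>", line 5, in <module>
  File "h.py", line 9, in w
    m=manip.camera_model(n)
ValueError: time passes only in moves, steps and waits
```

```bash
python3 - <<'E'
s=open('h.py').read()
s=s.replace("    m=manip.camera_model(n)\n","    m=CM[n]\n").replace("def snap(","CM={n:manip.camera_model(n) for n in('top','side')}\ndef snap(",1)
s=s.replace("k[y0:y1,x0:x1]=m[y0:y1,x0:x1]","cv2.fillPoly(k,[np.array([[237,177],[321,166],[332,241],[245,254]])],255);k&=m")
open('h.py','w').write(s)
E
cat > m1.py <<'E'
from h import *
z=np.load('/tmp/top.npz')
for b in blanks('top',z['p']): print(*b)
P=np.array([w('top',u,v,z['d'][v,u]) for v in range(165,246) for u in range(112,180) if z['d'][v,u]>0])
h=P[:,2]-(.055-.176*(P[:,0]-.650))
for x in np.arange(.43,.62,.03):
    s=(abs(P[:,0]-x)<.015)&(h>.02)&(h<.045); f=(abs(P[:,0]-x)<.015)&(abs(h)<.012)
    y=P[s,1]; print(x,'walls',np.median(y[y<.2]),np.median(y[y>.2]),'floor h',np.median(h[f]),P[f,1].min(),P[f,1].max())
plan([.651,.061,.25],0)
E
python3 m1.py
```

```text
[284.2 228. ] [ 0.4677 -0.2292] 6.405628415448402 0.11454946669489605
[312.9 223.7] [ 0.4819 -0.3195] 17.75006403763242 0.11388008822481589
[307.8 184. ] [ 0.6101 -0.3046] 21.375118746741887 0.11281734515001135
0.43 walls 0.13267951466180625 0.2575462162613984 floor h -0.0010057296190054826 0.12904879082765922 0.2584622319590175
0.45999999999999996 walls 0.13200568433157278 0.25780149324008694 floor h -0.0012242178614962906 0.1297897758518847 0.25803556731385646
0.48999999999999994 walls 0.13344554266702532 0.2585011506435072 floor h -0.0011991502125427989 0.132055214565131 0.2602407137764947
0.5199999999999999 walls 0.13345691634519688 0.25805084009331475 floor h -0.0009504293828496574 0.13234103294467406 0.26011548198053047
0.5499999999999998 walls 0.13466526223605066 0.2598468994023357 floor h -0.00085666958503261 0.13216055988953293 0.26068187488403627
0.5799999999999998 walls 0.13492540664082334 0.2598525729681354 floor h -0.0008887339127738314 0.13236413040190972 0.26084221526981777
0.6099999999999999 walls 0.13530120084724065 0.2593769788010779 floor h -0.000677866141027425 0.13255716141837284 0.2602252931779566
now [0.2092 0.5884 0.303 ] yang 70.4 tilt [-0.001  -0.0018] F [ 0.4553 -0.0188 -0.2062] gap 1.00 t 0.1
turn z deg 70.4 -> units 0.1956  then dp units [-1.0546  0.8837  0.1071]
```

```bash
python3 -m crank '[{"dp":[0,0,0],"delta_rot":[0,0,0.0176],"fingers":1},{"dp":[0,0,0],"delta_rot":[0,0,0.0176],"fingers":1},{"dp":[0,0,0],"delta_rot":[0,0,0.0176],"fingers":1},{"dp":[0,0,0],"delta_rot":[0,0,0.0176],"fingers":1},{"dp":[0,0,0],"delta_rot":[0,0,0.0176],"fingers":1},{"dp":[0,0,0],"delta_rot":[0,0,0.0176],"fingers":1},{"dp":[0,0,0],"delta_rot":[0,0,0.0176],"fingers":1},{"dp":[0,0,0],"delta_rot":[0,0,0.0176],"fingers":1},{"dp":[0,0,0],"delta_rot":[0,0,0.0176],"fingers":1},{"dp":[0,0,0],"delta_rot":[0,0,0.0176],"fingers":1},{"dp":[0,0,0],"delta_rot":[0,0,0.0176],"fingers":1}]' 40
python3 -m crank '[{"dp":[-0.06,0.05,0],"delta_rot":[0,0,0],"fingers":1},{"dp":[-0.06,0.05,0],"delta_rot":[0,0,0],"fingers":1},{"dp":[-0.06,0.05,0],"delta_rot":[0,0,0],"fingers":1},{"dp":[-0.06,0.05,0],"delta_rot":[0,0,0],"fingers":1},{"dp":[-0.06,0.05,0],"delta_rot":[0,0,0],"fingers":1},{"dp":[-0.06,0.05,0],"delta_rot":[0,0,0],"fingers":1},{"dp":[-0.06,0.05,0],"delta_rot":[0,0,0],"fingers":1},{"dp":[-0.06,0.05,0],"delta_rot":[0,0,0],"fingers":1},{"dp":[-0.06,0.05,0],"delta_rot":[0,0,0],"fingers":1},{"dp":[-0.06,0.05,0],"delta_rot":[0,0,0],"fingers":1},{"dp":[-0.06,0.05,0],"delta_rot":[0,0,0],"fingers":1},{"dp":[-0.06,0.05,0],"delta_rot":[0,0,0],"fingers":1}]'
python3 -c "
from h import *
plan([.651,.061,.218],.9)"
```

```text
t: 1.02
tcp_pos: [0.2093, 0.5885, 0.3033]
tool_rot: [0.705, 0.71, -0.001, 0.0]
force: [-0.4, -0.7, -0.2]
finger_gap: 0.997
gripper_force: 0.0
t: 2.02
tcp_pos: [0.5147, 0.2309, 0.3036]
tool_rot: [0.703, 0.711, -0.0, -0.0]
force: [-0.4, 0.5, -0.5]
finger_gap: 0.998
gripper_force: 0.0
now [0.5147 0.2309 0.3036] yang 0.7 tilt [-0.0009 -0.0001] F [-0.4126  0.4772 -0.5483] gap 1.00 t 2.0
turn z deg -0.2 -> units -0.0005  then dp units [-0.344   0.2674  0.1709]
```

```bash
python3 -m crank '[{"dp":[-0.0573,0.0446,0],"delta_rot":[0,0,0],"fingers":1},{"dp":[-0.0573,0.0446,0],"delta_rot":[0,0,0],"fingers":1},{"dp":[-0.0573,0.0446,0],"delta_rot":[0,0,0],"fingers":1},{"dp":[-0.0573,0.0446,0],"delta_rot":[0,0,0],"fingers":1},{"dp":[-0.0573,0.0446,0],"delta_rot":[0,0,0],"fingers":1},{"dp":[-0.0573,0.0446,0],"delta_rot":[0,0,0],"fingers":1},{"dp":[0,0,0.034],"delta_rot":[0,0,0],"fingers":1},{"dp":[0,0,0.034],"delta_rot":[0,0,0],"fingers":1},{"dp":[0,0,0.034],"delta_rot":[0,0,0],"fingers":1},{"dp":[0,0,0.034],"delta_rot":[0,0,0],"fingers":1},{"dp":[0,0,0.034],"delta_rot":[0,0,0],"fingers":1},{"dp":[0,0,0],"delta_rot":[0,0,0],"fingers":1}]'
python3 - <<'E'
from h import *
plan([.651,.061,.218],.9)
a,_=snap('side');b,_=snap('top')
A=cv2.resize(a[230:400,120:300],None,fx=3,fy=3);B=cv2.resize(b[110:230,110:260],None,fx=2.6,fy=2.6)
B=cv2.copyMakeBorder(B,0,A.shape[0]-B.shape[0],0,0,0)
I=np.hstack([A,B]);I=cv2.resize(I,None,fx=.84,fy=.84);print(I.shape);cv2.imwrite('pics/knob1.png',I[:,:,::-1])
E
```

```text
t: 3.02
tcp_pos: [0.6475, 0.0624, 0.2146]
tool_rot: [0.703, 0.711, -0.003, -0.003]
force: [1.0, 0.5, 0.0]
finger_gap: 1.0
gripper_force: 0.0
now [0.6475 0.0624 0.2146] yang 0.7 tilt [-0.0088  0.0006] F [0.9877 0.5331 0.0369] gap 1.00 t 3.0
turn z deg -0.2 -> units -0.0005  then dp units [-0.003   0.007  -0.0069]
(428, 781, 3)
```

View pics/knob1.png

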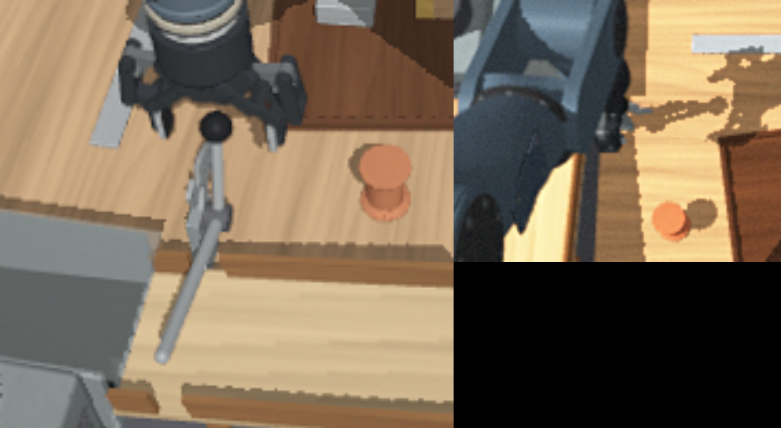

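The knob (crop (215,127)) sits between the open fingers, so I'll close on it and swing it to shut.

```bash
python3 -m crank '[{"dp":[0,0.004,0],"delta_rot":[0,0,0],"fingers":-1},{"dp":[0,0,0],"delta_rot":[0,0,0],"fingers":-1},{"dp":[0,0,0],"delta_rot":[0,0,0],"fingers":-1},{"dp":[0,0,0],"delta_rot":[0,0,0],"fingers":-1},{"dp":[0,0,0],"delta_rot":[0,0,0],"fingers":-1},{"dp":[0,0,0],"delta_rot":[0,0,0],"fingers":-1},{"dp":[0,0,0],"delta_rot":[0,0,0],"fingers":-1},{"dp":[0,0,0],"delta_rot":[0,0,0],"fingers":-1}]' 40
python3 -m crank '[{"dp":[0.016,0,-0.0045],"delta_rot":[0,0,0],"fingers":-1},{"dp":[0.016,0,-0.0035],"delta_rot":[0,0,0],"fingers":-1},{"dp":[0.016,0,-0.0025],"delta_rot":[0,0,0],"fingers":-1},{"dp":[0.016,0,-0.001],"delta_rot":[0,0,0],"fingers":-1},{"dp":[0,0,0],"delta_rot":[0,0,0],"fingers":-1},{"dp":[0,0,0],"delta_rot":[0,0,0],"fingers":-1},{"dp":[0,0,0],"delta_rot":[0,0,0],"fingers":-1}]'
python3 - <<'E'
from h import *
plan([.651,.093,.227],.9)
a,_=snap('side')
cv2.imwrite('pics/knob2.png',cv2.resize(a[230:400,120:300],None,fx=3,fy=3)[:,:,::-1])
E
```

```text
t: 3.78
tcp_pos: [0.6501, 0.0624, 0.2198]
tool_rot: [0.703, 0.712, -0.002, -0.001]
force: [-5.5, -0.4, 4.8]
finger_gap: 0.3
gripper_force: 38.9
t: 4.37
tcp_pos: [0.65, 0.0952, 0.2247]
tool_rot: [0.703, 0.712, -0.001, -0.002]
force: [-5.6, 1.1, 4.4]
finger_gap: 0.301
gripper_force: 39.7
now [0.65   0.0952 0.2247] yang 0.7 tilt [-0.0038  0.0014] F [-5.6261  1.1182  4.35  ] gap 0.30 t 4.4
turn z deg -0.2 -> units -0.0004  then dp units [-0.0045  0.0019 -0.0046]
```

View pics/knob2.png

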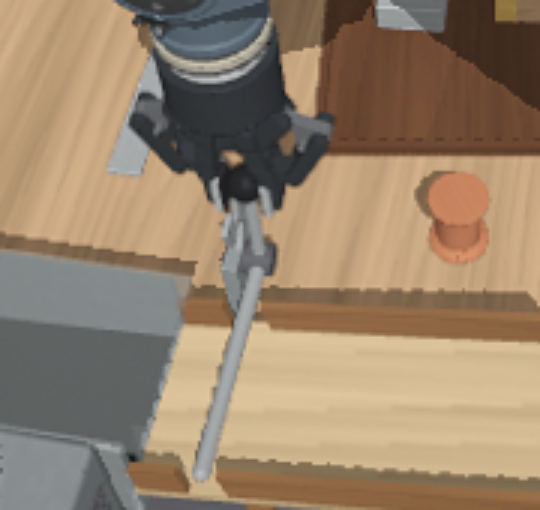

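Run:
```python
from h import *
for c,q in [('end',(203,472)),('pivot',(262,262)),('knob',(241,184))]:
    u,v=120+q[0]/3-.33,230+q[1]/3-.33; o=w('side',u,v,0);r=w('side',u,v,1)-o
    for x in(.648,.652): print(c,o+r*(x-o[0])/r[0])
```

```text
end [0.648  0.2617 0.0818]
end [0.652  0.2553 0.0659]
pivot [0.648  0.099  0.0792]
pivot [0.652  0.0898 0.0632]
knob [0.648  0.1074 0.1911]
knob [0.652  0.0983 0.1771]
```

```bash
python3 -m crank '[{"dp":[0,0,0],"delta_rot":[0,0,0],"fingers":1},{"dp":[0,0,0],"delta_rot":[0,0,0],"fingers":1},{"dp":[0,0,0],"delta_rot":[0,0,0],"fingers":1},{"dp":[0,0,0],"delta_rot":[0,0,0],"fingers":1},{"dp":[0,0,0],"delta_rot":[0,0,0],"fingers":1},{"dp":[0,0,0],"delta_rot":[0,0,0],"fingers":1},{"dp":[0,0,-0.05],"delta_rot":[0,0,0],"fingers":1},{"dp":[0,0,-0.05],"delta_rot":[0,0,0],"fingers":1},{"dp":[0,0,-0.05],"delta_rot":[0,0,0],"fingers":1}]'
python3 -m crank '[{"dp":[-0.06,0,0],"delta_rot":[0,0,0.018],"fingers":0.3},{"dp":[0,0,0],"delta_rot":[0,0,0.018],"fingers":0.3},{"dp":[0,0,0],"delta_rot":[0,0,0.018],"fingers":0.3},{"dp":[0,0,0],"delta_rot":[0,0,0.018],"fingers":0.3},{"dp":[0,0,0],"delta_rot":[0,0,0.018],"fingers":0.3},{"dp":[0,0,0],"delta_rot":[0,0,0.018],"fingers":0.3},{"dp":[0,0,0],"delta_rot":[0,0,0.018],"fingers":0.3},{"dp":[0,0,0],"delta_rot":[0,0,0.018],"fingers":0.3},{"dp":[0,0,0],"delta_rot":[0,0,0.018],"fingers":0.3},{"dp":[0,0,0],"delta_rot":[0,0,0.018],"fingers":0.3},{"dp":[0,0,0],"delta_rot":[0,0,0.018],"fingers":0.3},{"dp":[0,0,0],"delta_rot":[0,0,0.018],"fingers":0.3}]'
python3 -m crank '[{"dp":[0,0,0],"delta_rot":[0,0,0.018],"fingers":0.3}]'
python3 - <<'E'
from h import *
plan([.4677,-.2292,.15],-83.6)
p,_=snap('top')
for b in blanks('top',p): print(*b)
E
```

```text
t: 5.17
tcp_pos: [0.6514, 0.0944, 0.2999]
tool_rot: [0.703, 0.711, -0.0, -0.0]
force: [0.4, -0.1, -0.3]
finger_gap: 0.998
gripper_force: 0.0
t: 6.17
tcp_pos: [0.652, 0.0644, 0.2997]
tool_rot: [0.994, 0.11, 0.0, -0.0]
force: [-0.4, -0.5, 1.2]
finger_gap: 0.649
gripper_force: 0.0
t: 6.25
tcp_pos: [0.652, 0.0644, 0.2996]
tool_rot: [0.999, 0.054, 0.0, -0.0]
force: [0.2, -0.6, 0.5]
finger_gap: 0.649
gripper_force: 0.0
now [0.652  0.0644 0.2996] yang -83.8 tilt [0.0003 0.0001] F [ 0.1732 -0.583   0.5444] gap 0.65 t 6.2
turn z deg -0.2 -> units -0.0007  then dp units [-0.4318  0.5425  0.2991]
[315.8 231.7] [ 0.4563 -0.3283] 15.259610436764165 0.06253884212650455
```

```bash
python3 -m crank '[{"dp":[-0.048,0.0603,0],"delta_rot":[0,0,0],"fingers":0.3},{"dp":[-0.048,0.0603,0],"delta_rot":[0,0,0],"fingers":0.3},{"dp":[-0.048,0.0603,0],"delta_rot":[0,0,0],"fingers":0.3},{"dp":[-0.048,0.0603,0],"delta_rot":[0,0,0],"fingers":0.3},{"dp":[-0.048,0.0603,0],"delta_rot":[0,0,0],"fingers":0.3},{"dp":[-0.048,0.0603,0],"delta_rot":[0,0,0],"fingers":0.3},{"dp":[-0.048,0.0603,0],"delta_rot":[0,0,0],"fingers":0.3},{"dp":[-0.048,0.0603,0],"delta_rot":[0,0,0],"fingers":0.3},{"dp":[-0.048,0.0603,0],"delta_rot":[0,0,0],"fingers":0.3},{"dp":[0,0,0.07],"delta_rot":[0,0,0],"fingers":0.3},{"dp":[0,0,0.07],"delta_rot":[0,0,0],"fingers":0.3},{"dp":[0,0,0.07],"delta_rot":[0,0,0],"fingers":0.3}]'
python3 - <<'E'
from h import *
plan([.4677,-.2292,.080],-83.6)
a,_=snap('side');b,_=snap('top')
A=cv2.resize(a[180:300,210:350],None,fx=3,fy=3);B=cv2.resize(b[80:270,80:350],None,fx=1.9,fy=1.9)[:360]
cv2.imwrite('pics/b1.png',cv2.resize(np.hstack([A,B]),(780,300))[:,:,::-1])
E
```

```text
t: 7.3
tcp_pos: [0.468, -0.2312, 0.1946]
tool_rot: [0.998, 0.056, 0.002, 0.001]
force: [0.5, -1.7, -0.2]
finger_gap: 0.646
gripper_force: 0.0
now [ 0.468  -0.2312  0.1946] yang -83.5 tilt [ 0.0033 -0.0025] F [ 0.5024 -1.6848 -0.2302] gap 0.65 t 7.3
turn z deg 0.1 -> units 0.0002  then dp units [-0.0007 -0.0047  0.2292]
```

View pics/b1.png

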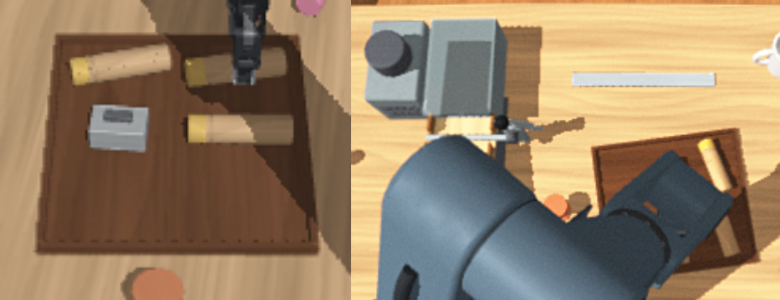

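Scene unchanged: blank B is at side-crop (240,129), below the gripper. Descend, grasp, and lift.

```bash
python3 -m crank '[{"dp":[0,0,0.06],"delta_rot":[0,0,0],"fingers":0.3},{"dp":[0,0,0.06],"delta_rot":[0,0,0],"fingers":0.3},{"dp":[0,0,0.06],"delta_rot":[0,0,0],"fingers":0.3},{"dp":[0,0,0.047],"delta_rot":[0,0,0],"fingers":0.3},{"dp":[0,0,0],"delta_rot":[0,0,0],"fingers":0.3},{"dp":[0,0,0],"delta_rot":[0,0,0],"fingers":-1},{"dp":[0,0,0],"delta_rot":[0,0,0],"fingers":-1},{"dp":[0,0,0],"delta_rot":[0,0,0],"fingers":-1},{"dp":[0,0,0],"delta_rot":[0,0,0],"fingers":-1},{"dp":[0,0,0],"delta_rot":[0,0,0],"fingers":-1}]' 30
python3 -m crank '[{"dp":[0,0,-0.07],"delta_rot":[0,0,0],"fingers":-1},{"dp":[0,0,-0.07],"delta_rot":[0,0,0],"fingers":-1},{"dp":[0,0,-0.07],"delta_rot":[0,0,0],"fingers":-1},{"dp":[0,0,-0.07],"delta_rot":[0,0,0],"fingers":-1},{"dp":[0,0,-0.07],"delta_rot":[0,0,0],"fingers":-1},{"dp":[0,0,-0.07],"delta_rot":[0,0,0],"fingers":-1}]'
python3 - <<'E'
from h import *
plan([.575,.197,.20],.9)
E
```

```text
t: 8.23
tcp_pos: [0.469, -0.2302, 0.0832]
tool_rot: [0.998, 0.057, 0.002, 0.001]
force: [-0.9, 0.2, 7.7]
finger_gap: 0.359
gripper_force: 30.4
t: 8.73
tcp_pos: [0.4673, -0.229, 0.2936]
tool_rot: [0.998, 0.057, 0.0, 0.0]
force: [0.3, -1.2, -1.4]
finger_gap: 0.362
gripper_force: 30.1
now [ 0.4673 -0.229   0.2936] yang -83.5 tilt [ 0.0005 -0.0003] F [ 0.2603 -1.1885 -1.4062] gap 0.36 t 8.7
turn z deg -84.4 -> units -0.2345  then dp units [0.8486 0.2287 0.1871]
```

```bash
python3 -m crank '[{"dp":[0,0,0],"delta_rot":[0,0,-0.018],"fingers":-1},{"dp":[0,0,0],"delta_rot":[0,0,-0.018],"fingers":-1},{"dp":[0,0,0],"delta_rot":[0,0,-0.018],"fingers":-1},{"dp":[0,0,0],"delta_rot":[0,0,-0.018],"fingers":-1},{"dp":[0,0,0],"delta_rot":[0,0,-0.018],"fingers":-1},{"dp":[0,0,0],"delta_rot":[0,0,-0.018],"fingers":-1},{"dp":[0,0,0],"delta_rot":[0,0,-0.018],"fingers":-1},{"dp":[0,0,0],"delta_rot":[0,0,-0.018],"fingers":-1},{"dp":[0,0,0],"delta_rot":[0,0,-0.018],"fingers":-1},{"dp":[0,0,0],"delta_rot":[0,0,-0.018],"fingers":-1},{"dp":[0,0,0],"delta_rot":[0,0,-0.018],"fingers":-1},{"dp":[0,0,0],"delta_rot":[0,0,-0.018],"fingers":-1}]'
python3 -m crank '[{"dp":[0,0,0],"delta_rot":[0,0,-0.0185],"fingers":-1},{"dp":[0.0771,0.0208,0],"delta_rot":[0,0,0],"fingers":-1},{"dp":[0.0771,0.0208,0],"delta_rot":[0,0,0],"fingers":-1},{"dp":[0.0771,0.0208,0],"delta_rot":[0,0,0],"fingers":-1},{"dp":[0.0771,0.0208,0],"delta_rot":[0,0,0],"fingers":-1},{"dp":[0.0771,0.0208,0],"delta_rot":[0,0,0],"fingers":-1},{"dp":[0.0771,0.0208,0],"delta_rot":[0,0,0],"fingers":-1},{"dp":[0.0771,0.0208,0],"delta_rot":[0,0,0],"fingers":-1},{"dp":[0.0771,0.0208,0],"delta_rot":[0,0,0],"fingers":-1},{"dp":[0.0771,0.0208,0],"delta_rot":[0,0,0],"fingers":-1},{"dp":[0.0771,0.0208,0],"delta_rot":[0,0,0],"fingers":-1},{"dp":[0.0771,0.0208,0],"delta_rot":[0,0,0],"fingers":-1}]'
python3 -m crank '[{"dp":[0,0,0],"delta_rot":[0,0,0],"fingers":-1}]'
python3 - <<'E'
from h import *
plan([.575,.197,.149],.9)
a,_=snap('side','s2.png')
cv2.imwrite('pics/s2c.png',cv2.resize(a[220:420,120:360],None,fx=2.5,fy=2.5)[:,:,::-1])
E
```

```text
t: 9.73
tcp_pos: [0.4675, -0.2292, 0.2918]
tool_rot: [0.74, 0.673, 0.0, 0.0]
force: [-0.4, -0.2, -1.1]
finger_gap: 0.363
gripper_force: 30.0
t: 10.73
tcp_pos: [0.5751, 0.1983, 0.2919]
tool_rot: [0.701, 0.713, 0.0, 0.0]
force: [1.2, 0.0, -1.3]
finger_gap: 0.363
gripper_force: 30.1
t: 10.82
tcp_pos: [0.5763, 0.2029, 0.2921]
tool_rot: [0.699, 0.715, 0.003, -0.0]
force: [0.7, 0.4, -1.5]
finger_gap: 0.361
gripper_force: 30.1
now [0.5763 0.2029 0.2921] yang 1.3 tilt [0.0039 0.0042] F [ 0.6655  0.4395 -1.4666] gap 0.36 t 10.8
turn z deg 0.4 -> units 0.0010  then dp units [-0.013  -0.0039  0.2861]
```

View pics/s2c.png

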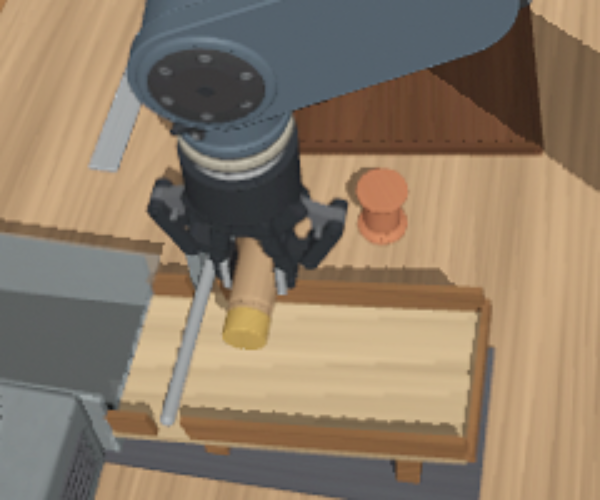

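```bash
python3 -m crank '[{"dp":[0,0,0.01],"delta_rot":[0,0,0],"fingers":-1},{"dp":[0,0,0],"delta_rot":[0,0,0],"fingers":-1},{"dp":[0,0,0],"delta_rot":[0,0,0],"fingers":-1}]'
python3 - <<'E'
from h import *
plan([.575,.197,.149],.9)
print(wz('side',218.2,352.8,.229))
E
```

```text
t: 11.12
tcp_pos: [0.5749, 0.1947, 0.2857]
tool_rot: [0.702, 0.712, -0.001, -0.0]
force: [0.3, -0.3, -1.1]
finger_gap: 0.362
gripper_force: 30.1
now [0.5749 0.1947 0.2857] yang 0.8 tilt [-0.0019 -0.0006] F [ 0.297  -0.303  -1.1048] gap 0.36 t 11.1
turn z deg -0.1 -> units -0.0003  then dp units [0.0048 0.0008 0.2735]
[0.5744 0.2516 0.229 ]
```

```bash
python3 -m crank '[{"dp":[0.0046,0,0.06],"delta_rot":[0,0,0],"fingers":-1},{"dp":[0,0,0.06],"delta_rot":[0,0,0],"fingers":-1},{"dp":[0,0,0.06],"delta_rot":[0,0,0],"fingers":-1},{"dp":[0,0,0],"delta_rot":[0,0,0],"fingers":-1},{"dp":[0,0,0],"delta_rot":[0,0,0],"fingers":-1},{"dp":[0,0,0],"delta_rot":[0,0,0],"fingers":-1}]'
python3 - <<'E'
from h import *
plan([.575,.197,.149],.9)
a,_=snap('side','s3.png')
cv2.imwrite('pics/s3c.png',cv2.resize(a[310:410,170:270],None,fx=6,fy=6,interpolation=cv2.INTER_CUBIC)[:,:,::-1])
E
```

```text
t: 11.62
tcp_pos: [0.5766, 0.1978, 0.1976]
tool_rot: [0.702, 0.712, 0.001, 0.001]
force: [-0.1, -0.2, 0.0]
finger_gap: 0.362
gripper_force: 30.1
now [0.5766 0.1978 0.1976] yang 0.8 tilt [0.0021 0.0003] F [-0.1051 -0.1865  0.005 ] gap 0.36 t 11.6
turn z deg -0.1 -> units -0.0002  then dp units [-0.0015 -0.0034  0.0971]
```

View pics/s3c.png

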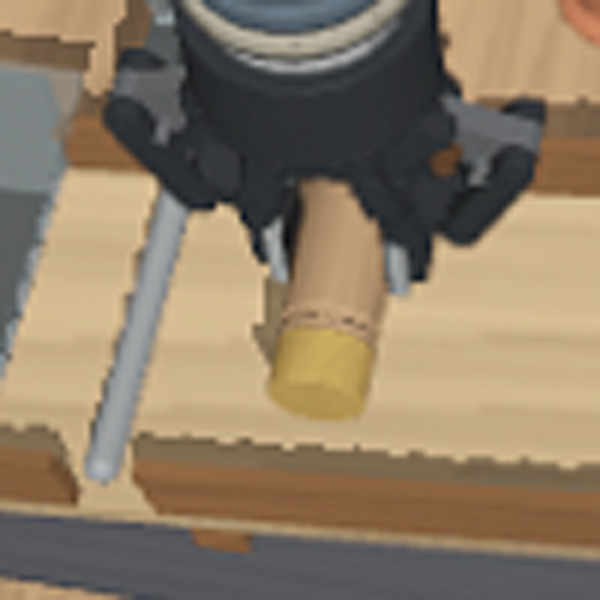

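Run:
```python
from h import *
for v in (375,376,377): print(wz('side',222.6,v,.1346), wz('side',222.6,v,.138))
```

```text
[0.5754 0.2491 0.1346] [0.5747 0.2506 0.138 ]
[0.5749 0.251  0.1346] [0.5743 0.2525 0.138 ]
[0.5745 0.253  0.1346] [0.5739 0.2545 0.138 ]
```

```bash
python3 -m crank '[{"dp":[0,-0.003,0.03],"delta_rot":[0,0,0],"fingers":-1},{"dp":[0,0,0.03],"delta_rot":[0,0,0],"fingers":-1},{"dp":[0,0,0.02],"delta_rot":[0,0,0],"fingers":-1},{"dp":[0,0,0.015],"delta_rot":[0,0,0],"fingers":-1},{"dp":[0,0,0],"delta_rot":[0,0,0],"fingers":-1},{"dp":[0,0,0],"delta_rot":[0,0,0],"fingers":-1}]'
python3 -m crank '[{"dp":[0,0,0],"delta_rot":[0,0,0],"fingers":-0.1},{"dp":[0,0,0],"delta_rot":[0,0,0],"fingers":0},{"dp":[0,0,0],"delta_rot":[0,0,0],"fingers":0.1},{"dp":[0,0,0],"delta_rot":[0,0,0],"fingers":0.1},{"dp":[0,0,-0.01],"delta_rot":[0,0,0],"fingers":0.1},{"dp":[0,0,-0.02],"delta_rot":[0,0,0],"fingers":0.1},{"dp":[0,0,-0.04],"delta_rot":[0,0,0],"fingers":0.1},{"dp":[0,0,-0.07],"delta_rot":[0,0,0],"fingers":0.3},{"dp":[0,0,-0.07],"delta_rot":[0,0,0],"fingers":0.3},{"dp":[0,0,-0.07],"delta_rot":[0,0,0],"fingers":0.3}]'
python3 - <<'E'
from h import *
plan([.4819,-.3195,.29],-72.2)
a,_=snap('side','s4.png')
cv2.imwrite('pics/s4c.png',cv2.resize(a[170:420,120:360],None,fx=2.4,fy=2.4)[:,:,::-1])
E
```

```text
t: 12.17
tcp_pos: [0.5745, 0.1986, 0.1492]
tool_rot: [0.702, 0.713, 0.0, 0.0]
force: [0.1, 0.0, -0.9]
finger_gap: 0.362
gripper_force: 30.2
t: 13.0
tcp_pos: [0.5736, 0.1985, 0.2908]
tool_rot: [0.702, 0.713, -0.0, -0.0]
force: [0.2, -0.3, -0.3]
finger_gap: 0.649
gripper_force: 0.0
now [0.5736 0.1985 0.2908] yang 0.9 tilt [-0.0004 -0.    ] F [ 0.2233 -0.281  -0.3228] gap 0.65 t 13.0
turn z deg 73.1 -> units 0.2031  then dp units [-0.4914  0.9303  0.0017]
```

View pics/s4c.png

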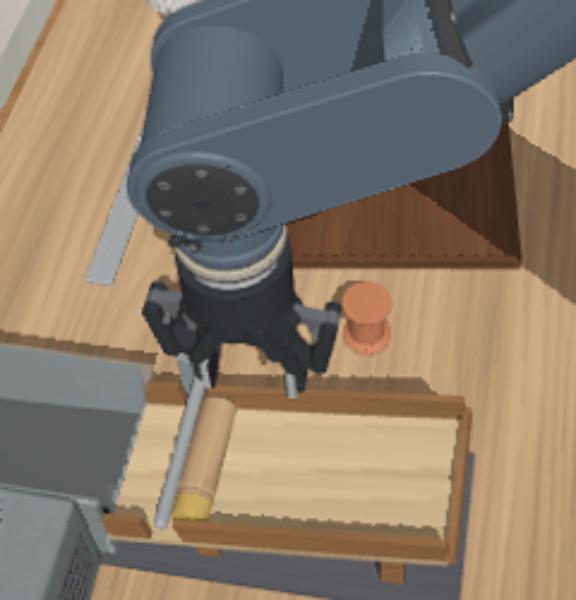

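Blank 1 is resting against the bar (crop (208,455)). Now for blank C. I'll recheck the tray from the top view while the arm is clear.

```bash
python3 - <<'E'
from h import *
p,_=snap('top')
for b in blanks('top',p): print(*b)
E
python3 -m crank '[{"dp":[0,0,0],"delta_rot":[0,0,0.0169],"fingers":0.3},{"dp":[0,0,0],"delta_rot":[0,0,0.0169],"fingers":0.3},{"dp":[0,0,0],"delta_rot":[0,0,0.0169],"fingers":0.3},{"dp":[0,0,0],"delta_rot":[0,0,0.0169],"fingers":0.3},{"dp":[0,0,0],"delta_rot":[0,0,0.0169],"fingers":0.3},{"dp":[0,0,0],"delta_rot":[0,0,0.0169],"fingers":0.3},{"dp":[0,0,0],"delta_rot":[0,0,0.0169],"fingers":0.3},{"dp":[0,0,0],"delta_rot":[0,0,0.0169],"fingers":0.3},{"dp":[0,0,0],"delta_rot":[0,0,0.0169],"fingers":0.3},{"dp":[0,0,0],"delta_rot":[0,0,0.0169],"fingers":0.3},{"dp":[0,0,0],"delta_rot":[0,0,0.0169],"fingers":0.3},{"dp":[0,0,0],"delta_rot":[0,0,0.0169],"fingers":0.3}]'
```

```text
[305.5 177.9] [ 0.63   -0.2974] 22.165080922929285 0.0689960371678165
t: 14.1
tcp_pos: [0.5737, 0.1985, 0.2889]
tool_rot: [0.988, 0.153, -0.0, 0.0]
force: [-0.4, 0.1, 0.2]
finger_gap: 0.648
gripper_force: 0.0
```

```bash
python3 -m crank '[{"dp":[-0.0378,0.0716,0],"delta_rot":[0,0,0],"fingers":0.3},{"dp":[-0.0378,0.0716,0],"delta_rot":[0,0,0],"fingers":0.3},{"dp":[-0.0378,0.0716,0],"delta_rot":[0,0,0],"fingers":0.3},{"dp":[-0.0378,0.0716,0],"delta_rot":[0,0,0],"fingers":0.3},{"dp":[-0.0378,0.0716,0],"delta_rot":[0,0,0],"fingers":0.3},{"dp":[-0.0378,0.0716,0],"delta_rot":[0,0,0],"fingers":0.3},{"dp":[-0.0378,0.0716,0],"delta_rot":[0,0,0],"fingers":0.3},{"dp":[-0.0378,0.0716,0],"delta_rot":[0,0,0],"fingers":0.3},{"dp":[-0.0378,0.0716,0],"delta_rot":[0,0,0],"fingers":0.3},{"dp":[-0.0378,0.0716,0],"delta_rot":[0,0,0],"fingers":0.3},{"dp":[-0.0378,0.0716,0],"delta_rot":[0,0,0],"fingers":0.3},{"dp":[-0.0378,0.0716,0],"delta_rot":[0,0,0],"fingers":0.3}]'
python3 -m crank '[{"dp":[-0.0378,0.0716,0],"delta_rot":[0,0,0],"fingers":0.3},{"dp":[0,0,0],"delta_rot":[0,0,0],"fingers":0.3},{"dp":[0,0,0],"delta_rot":[0,0,0],"fingers":0.3},{"dp":[0,0,0],"delta_rot":[0,0,0],"fingers":0.3}]'
python3 - <<'E'
from h import *
plan([.4819,-.3195,.083],-72.2)
a,_=snap('side');b,_=snap('top')
A=cv2.resize(a[180:420,130:350],None,fx=2,fy=2);B=cv2.resize(b[100:280,100:350],None,fx=1.6,fy=1.6)
B=cv2.copyMakeBorder(B,0,A.shape[0]-B.shape[0],0,0,0);I=np.hstack([A,B])[:,:795]
cv2.imwrite('pics/c1.png',I[:,:,::-1])
E
```

```text
t: 15.1
tcp_pos: [0.4892, -0.2817, 0.2891]
tool_rot: [0.988, 0.155, 0.0, -0.0]
force: [0.7, 0.1, -0.0]
finger_gap: 0.651
gripper_force: 0.0
t: 15.43
tcp_pos: [0.4827, -0.3194, 0.2885]
tool_rot: [0.988, 0.155, -0.0, -0.001]
force: [0.6, 0.1, 0.6]
finger_gap: 0.648
gripper_force: 0.0
now [ 0.4827 -0.3194  0.2885] yang -72.2 tilt [-0.0008  0.0014] F [0.6146 0.0521 0.6362] gap 0.65 t 15.4
turn z deg 0.0 -> units 0.0001  then dp units [-0.0015  0.0004  0.411 ]
```

View pics/c1.png

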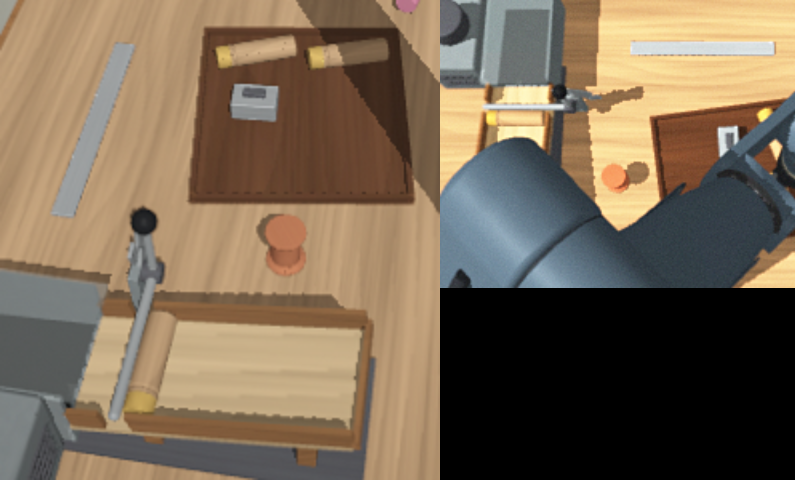

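Blanks C (347,53 in the crop) and A (257,50) haven't moved, and blank 1 is still at the gate. Grasp C.

```bash
python3 -m crank '[{"dp":[0,0,0.07],"delta_rot":[0,0,0],"fingers":0.3},{"dp":[0,0,0.07],"delta_rot":[0,0,0],"fingers":0.3},{"dp":[0,0,0.07],"delta_rot":[0,0,0],"fingers":0.3},{"dp":[0,0,0.07],"delta_rot":[0,0,0],"fingers":0.3},{"dp":[0,0,0.07],"delta_rot":[0,0,0],"fingers":0.3},{"dp":[0,0,0.06],"delta_rot":[0,0,0],"fingers":0.3},{"dp":[0,0,0],"delta_rot":[0,0,0],"fingers":0.3},{"dp":[0,0,0],"delta_rot":[0,0,0],"fingers":-1},{"dp":[0,0,0],"delta_rot":[0,0,0],"fingers":-1},{"dp":[0,0,0],"delta_rot":[0,0,0],"fingers":-1},{"dp":[0,0,0],"delta_rot":[0,0,0],"fingers":-1},{"dp":[0,0,0],"delta_rot":[0,0,0],"fingers":-1}]' 30
python3 -m crank '[{"dp":[0,0,-0.07],"delta_rot":[0,0,0],"fingers":-1},{"dp":[0,0,-0.07],"delta_rot":[0,0,0],"fingers":-1},{"dp":[0,0,-0.07],"delta_rot":[0,0,0],"fingers":-1},{"dp":[0,0,-0.07],"delta_rot":[0,0,0],"fingers":-1},{"dp":[0,0,-0.07],"delta_rot":[0,0,0],"fingers":-1},{"dp":[0,0,-0.07],"delta_rot":[0,0,0],"fingers":-1}]'
python3 - <<'E'
from h import *
plan([.541,.197,.29],.9)
print(tri((174.4,157.5),(202,291)))
E
```

```text
t: 16.53
tcp_pos: [0.484, -0.3204, 0.0856]
tool_rot: [0.988, 0.156, 0.001, 0.001]
force: [-0.2, 0.1, -0.3]
finger_gap: 0.357
gripper_force: 31.9
t: 17.03
tcp_pos: [0.4828, -0.3195, 0.2965]
tool_rot: [0.988, 0.155, 0.0, 0.001]
force: [0.3, -0.0, -1.1]
finger_gap: 0.359
gripper_force: 31.9
now [ 0.4828 -0.3195  0.2965] yang -72.1 tilt [ 0.001 -0.001] F [ 0.3036 -0.0039 -1.0957] gap 0.36 t 17.0
turn z deg -73.0 -> units -0.2028  then dp units [1.0311 0.1326 0.0121]
(array([0.6498, 0.0924, 0.1687]), np.float64(1.1434893925651877))
```

```bash
python3 -m crank '[{"dp":[0,0,0],"delta_rot":[0,0,-0.0169],"fingers":-1},{"dp":[0,0,0],"delta_rot":[0,0,-0.0169],"fingers":-1},{"dp":[0,0,0],"delta_rot":[0,0,-0.0169],"fingers":-1},{"dp":[0,0,0],"delta_rot":[0,0,-0.0169],"fingers":-1},{"dp":[0,0,0],"delta_rot":[0,0,-0.0169],"fingers":-1},{"dp":[0,0,0],"delta_rot":[0,0,-0.0169],"fingers":-1},{"dp":[0,0,0],"delta_rot":[0,0,-0.0169],"fingers":-1},{"dp":[0,0,0],"delta_rot":[0,0,-0.0169],"fingers":-1},{"dp":[0,0,0],"delta_rot":[0,0,-0.0169],"fingers":-1},{"dp":[0,0,0],"delta_rot":[0,0,-0.0169],"fingers":-1},{"dp":[0,0,0],"delta_rot":[0,0,-0.0169],"fingers":-1},{"dp":[0,0,0],"delta_rot":[0,0,-0.0169],"fingers":-1}]'
python3 -m crank '[{"dp":[0.0793,0.0102,0],"delta_rot":[0,0,0],"fingers":-1},{"dp":[0.0793,0.0102,0],"delta_rot":[0,0,0],"fingers":-1},{"dp":[0.0793,0.0102,0],"delta_rot":[0,0,0],"fingers":-1},{"dp":[0.0793,0.0102,0],"delta_rot":[0,0,0],"fingers":-1},{"dp":[0.0793,0.0102,0],"delta_rot":[0,0,0],"fingers":-1},{"dp":[0.0793,0.0102,0],"delta_rot":[0,0,0],"fingers":-1},{"dp":[0.0793,0.0102,0],"delta_rot":[0,0,0],"fingers":-1},{"dp":[0.0793,0.0102,0],"delta_rot":[0,0,0],"fingers":-1},{"dp":[0.0793,0.0102,0],"delta_rot":[0,0,0],"fingers":-1},{"dp":[0.0793,0.0102,0],"delta_rot":[0,0,0],"fingers":-1},{"dp":[0.0793,0.0102,0],"delta_rot":[0,0,0],"fingers":-1},{"dp":[0.0793,0.0102,0],"delta_rot":[0,0,0],"fingers":-1}]'
python3 -m crank '[{"dp":[0.0793,0.0102,0],"delta_rot":[0,0,0],"fingers":-1},{"dp":[0,0,0.06],"delta_rot":[0,0,0],"fingers":-1},{"dp":[0,0,0.06],"delta_rot":[0,0,0],"fingers":-1},{"dp":[0,0,0.06],"delta_rot":[0,0,0],"fingers":-1},{"dp":[0,0,0],"delta_rot":[0,0,0],"fingers":-1},{"dp":[0,0,0],"delta_rot":[0,0,0],"fingers":-1},{"dp":[0,0,0],"delta_rot":[0,0,0],"fingers":-1},{"dp":[0,0,0],"delta_rot":[0,0,0],"fingers":-1}]'
python3 - <<'E'
from h import *
plan([.541,.197,.157],.9)
a,_=snap('side','s5.png')
cv2.imwrite('pics/s5c.png',cv2.resize(a[310:410,170:290],None,fx=6,fy=6,interpolation=cv2.INTER_CUBIC)[:,:,::-1])
E
```

```text
t: 18.03
tcp_pos: [0.4829, -0.3197, 0.2947]
tool_rot: [0.7, 0.714, -0.0, 0.001]
force: [-0.3, -1.0, -1.2]
finger_gap: 0.361
gripper_force: 31.9
t: 19.03
tcp_pos: [0.5366, 0.1588, 0.2948]
tool_rot: [0.702, 0.713, 0.001, 0.001]
force: [1.0, -0.2, -0.5]
finger_gap: 0.356
gripper_force: 32.0
t: 19.7
tcp_pos: [0.5428, 0.1965, 0.2061]
tool_rot: [0.702, 0.712, 0.002, 0.001]
force: [-0.0, -0.5, -0.8]
finger_gap: 0.362
gripper_force: 32.1
now [0.5428 0.1965 0.2061] yang 0.9 tilt [0.0046 0.0007] F [-0.0303 -0.5427 -0.7674] gap 0.36 t 19.7
turn z deg -0.0 -> units -0.0001  then dp units [ 0.0009 -0.004   0.0981]
```

View pics/s5c.png

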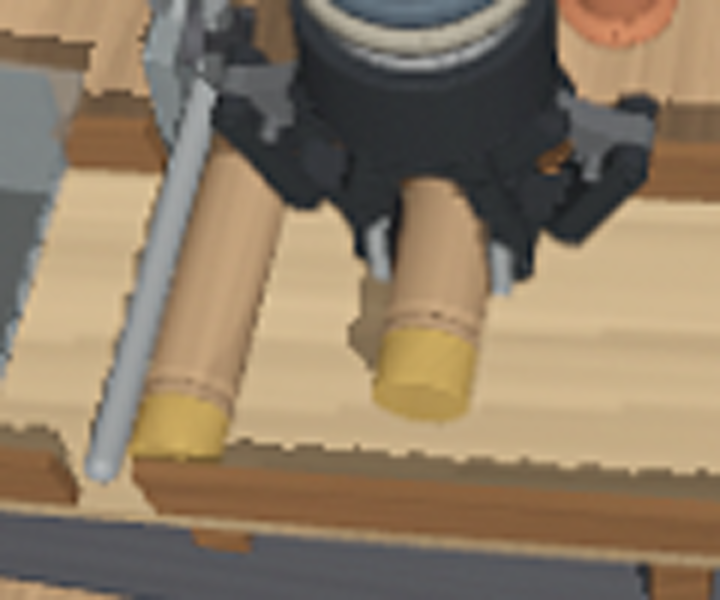

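The held blank's ferrule face is at (423,396) in the crop, which puts it about 2 mm too far in +y. Correct, lower and release.

```bash
python3 -m crank '[{"dp":[-0.004,-0.003,0.03],"delta_rot":[0,0,0],"fingers":-1},{"dp":[0,0,0.03],"delta_rot":[0,0,0],"fingers":-1},{"dp":[0,0,0.02],"delta_rot":[0,0,0],"fingers":-1},{"dp":[0,0,0.017],"delta_rot":[0,0,0],"fingers":-1},{"dp":[0,0,0],"delta_rot":[0,0,0],"fingers":-1},{"dp":[0,0,0],"delta_rot":[0,0,0],"fingers":-1}]'
python3 -m crank '[{"dp":[0,0,0],"delta_rot":[0,0,0],"fingers":-0.1},{"dp":[0,0,0],"delta_rot":[0,0,0],"fingers":0},{"dp":[0,0,0],"delta_rot":[0,0,0],"fingers":0.1},{"dp":[0,0,0],"delta_rot":[0,0,0],"fingers":0.1},{"dp":[0,0,-0.01],"delta_rot":[0,0,0],"fingers":0.1},{"dp":[0,0,-0.02],"delta_rot":[0,0,0],"fingers":0.1},{"dp":[0,0,-0.04],"delta_rot":[0,0,0],"fingers":0.1},{"dp":[0,0,-0.07],"delta_rot":[0,0,0],"fingers":0.3},{"dp":[0,0,-0.07],"delta_rot":[0,0,0],"fingers":0.3},{"dp":[0,0,-0.07],"delta_rot":[0,0,0],"fingers":0.3}]'
python3 - <<'E'
from h import *
plan([.6101,-.3046,.29],-68.6)
E
```

```text
t: 20.25
tcp_pos: [0.5462, 0.1951, 0.1614]
tool_rot: [0.702, 0.712, 0.007, 0.005]
force: [2.2, 0.9, 20.2]
finger_gap: 0.361
gripper_force: 40.3
t: 21.08
tcp_pos: [0.5392, 0.1945, 0.2967]
tool_rot: [0.702, 0.713, -0.001, -0.001]
force: [0.4, 0.4, -0.8]
finger_gap: 0.655
gripper_force: 0.0
now [0.5392 0.1945 0.2967] yang 0.9 tilt [-0.0018 -0.0003] F [ 0.4496  0.3704 -0.8473] gap 0.65 t 21.1
turn z deg 69.5 -> units 0.1931  then dp units [-0.2322  0.9811  0.0135]
```

```bash
python3 -m crank '[{"dp":[0,0,0],"delta_rot":[0,0,0.0176],"fingers":0.3},{"dp":[0,0,0],"delta_rot":[0,0,0.0176],"fingers":0.3},{"dp":[0,0,0],"delta_rot":[0,0,0.0176],"fingers":0.3},{"dp":[0,0,0],"delta_rot":[0,0,0.0176],"fingers":0.3},{"dp":[0,0,0],"delta_rot":[0,0,0.0176],"fingers":0.3},{"dp":[0,0,0],"delta_rot":[0,0,0.0176],"fingers":0.3},{"dp":[0,0,0],"delta_rot":[0,0,0.0176],"fingers":0.3},{"dp":[0,0,0],"delta_rot":[0,0,0.0176],"fingers":0.3},{"dp":[0,0,0],"delta_rot":[0,0,0.0176],"fingers":0.3},{"dp":[0,0,0],"delta_rot":[0,0,0.0176],"fingers":0.3},{"dp":[0,0,0],"delta_rot":[0,0,0.0176],"fingers":0.3},{"dp":[-0.0179,0.0755,0],"delta_rot":[0,0,0],"fingers":0.3}]'
python3 -m crank '[{"dp":[-0.0179,0.0755,0],"delta_rot":[0,0,0],"fingers":0.3},{"dp":[-0.0179,0.0755,0],"delta_rot":[0,0,0],"fingers":0.3},{"dp":[-0.0179,0.0755,0],"delta_rot":[0,0,0],"fingers":0.3},{"dp":[-0.0179,0.0755,0],"delta_rot":[0,0,0],"fingers":0.3},{"dp":[-0.0179,0.0755,0],"delta_rot":[0,0,0],"fingers":0.3},{"dp":[-0.0179,0.0755,0],"delta_rot":[0,0,0],"fingers":0.3},{"dp":[-0.0179,0.0755,0],"delta_rot":[0,0,0],"fingers":0.3},{"dp":[-0.0179,0.0755,0],"delta_rot":[0,0,0],"fingers":0.3},{"dp":[-0.0179,0.0755,0],"delta_rot":[0,0,0],"fingers":0.3},{"dp":[-0.0179,0.0755,0],"delta_rot":[0,0,0],"fingers":0.3},{"dp":[-0.0179,0.0755,0],"delta_rot":[0,0,0],"fingers":0.3},{"dp":[-0.0179,0.0755,0],"delta_rot":[0,0,0],"fingers":0.3}]'
python3 -m crank '[{"dp":[0,0,0],"delta_rot":[0,0,0],"fingers":0.3},{"dp":[0,0,0],"delta_rot":[0,0,0],"fingers":0.3},{"dp":[0,0,0],"delta_rot":[0,0,0],"fingers":0.3}]'
python3 - <<'E'
from h import *
plan([.6101,-.3046,.083],-68.6)
a,_=snap('side')
cv2.imwrite('pics/c2.png',cv2.resize(a[180:420,110:350],None,fx=2.4,fy=2.4)[:,:,::-1])
E
```

```text
t: 22.08
tcp_pos: [0.544, 0.1606, 0.2957]
tool_rot: [0.983, 0.185, 0.0, -0.002]
force: [0.8, -1.1, 0.3]
finger_gap: 0.652
gripper_force: 0.0
t: 23.08
tcp_pos: [0.6086, -0.3067, 0.2957]
tool_rot: [0.983, 0.184, -0.0, -0.0]
force: [0.5, 0.1, -0.1]
finger_gap: 0.649
gripper_force: 0.0
t: 23.33
tcp_pos: [0.6084, -0.3046, 0.295]
tool_rot: [0.983, 0.184, -0.0, -0.001]
force: [-1.0, -0.8, -0.6]
finger_gap: 0.649
gripper_force: 0.0
now [ 0.6084 -0.3046  0.295 ] yang -68.8 tilt [-0.0012  0.0015] F [-0.9889 -0.7767 -0.5649] gap 0.65 t 23.3
turn z deg -0.2 -> units -0.0006  then dp units [0.0034 0.002  0.424 ]
```

View pics/c2.png

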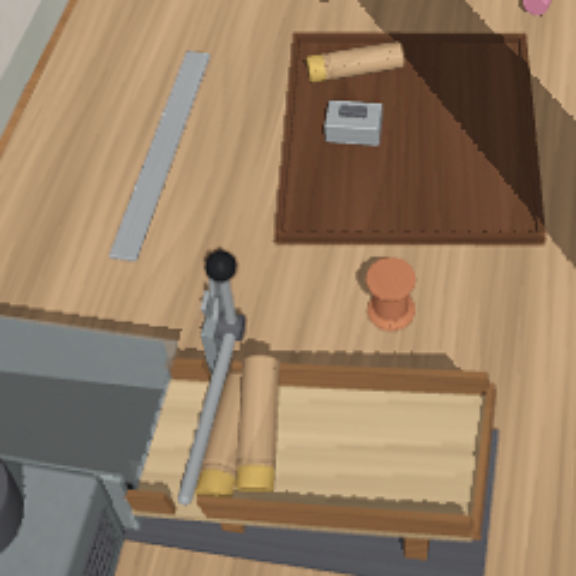

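Blank 2's far end (262,358) looks like it overlaps the -y side wall, so I'll check it with depth.

Run:
```python
from h import *
z=np.load('/tmp/side.npz');b,_=snap('top')
f=np.array([[np.cos(.015),-np.sin(.015)],[np.sin(.015),np.cos(.015)]])
def F(p): return np.r_[f.T@(p[:2]-[.65,.198]),p[2]]*1e3
for U,V in [(257,468),(258,440),(259,410),(260,385),(261,370),(261,362),(262,355),(214,470),(219,440),(224,410),(229,385)]:
    u,v=110+U/2.4,180+V/2.4
    print(U,V,F(w('side',u,v,z['d'][round(v),round(u)])))
A=cv2.resize(z['p'][310:400,170:260],None,fx=4.4,fy=4.4,interpolation=2);B=cv2.resize(b[140:230,110:200],None,fx=4.4,fy=4.4,interpolation=2)
cv2.imwrite('pics/c3.png',np.hstack([A,B])[:,:,::-1])
```

```text
257 468 [-56.7535  37.6194  98.1195]
258 440 [-53.488   15.7559 103.6147]
259 410 [-50.6008  -6.2105 113.421 ]
260 385 [-47.3355 -27.1883 116.958 ]
261 370 [-45.6086 -40.196  118.8074]
261 362 [-44.5037 -46.4156 121.1326]
262 355 [-44.7563 -50.9711 125.0296]
214 470 [-20.6157  40.9672  90.2239]
219 440 [-18.6691  14.3188  90.5266]
224 410 [-16.7371 -12.9749  91.2558]
229 385 [-14.6074 -39.1023  86.8302]
```

View pics/c3.png

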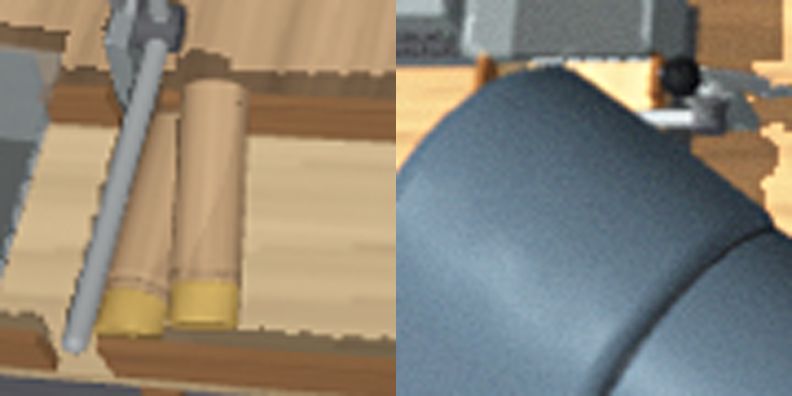

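Run:
```python
from h import *
f=np.array([[np.cos(.015),-np.sin(.015)],[np.sin(.015),np.cos(.015)]])
def F(p): return np.r_[f.T@(p[:2]-[.65,.198]),p[2]]*1e3
P=lambda U,V:(170+U/4.4-.4,310+V/4.4-.4)
print('b1 bottom',F(wz('side',*P(133,335),.060)),'b2 bottom',F(wz('side',*P(207,326),.066)))
print('b2 butt top',F(wz('side',*P(214,80),.127)), 'b1 butt top',F(wz('side',*P(165,113),.091)))
z=np.load('/tmp/side.npz')
for U,V in [(214,90),(214,84),(208,200)]:
    u,v=P(U,V);print(F(w('side',u,v,z['d'][round(v),round(u)])))
print('world of feeder (-52,-1):',f@np.array([-.052,-.001])+[.65,.198])
plan([.598,.197,.29],.9)
```

```text
b1 bottom [-19.9866  48.5483  60.    ] b2 bottom [-53.6979  41.9036  66.    ]
b2 butt top [-43.2342 -49.9215 127.    ] b1 butt top [-16.3703 -49.1431  91.    ]
[-42.4839 -49.6376 118.1872]
[-43.399  -48.587  125.7055]
[-49.8442   1.5815 110.2896]
world of feeder (-52,-1): [0.598  0.1962]
now [ 0.6087 -0.3034  0.2952] yang -68.7 tilt [-0.001   0.0011] F [ 1.4379 -0.3592 -0.098 ] gap 0.65 t 23.4
turn z deg -69.6 -> units -0.1934  then dp units [ 1.0009 -0.0057  0.0116]
```

Confirmed: blank 2's butt end rests on the -y wall, about 5 mm off centre. I'll regrip it from above, shift it about 6 mm in +y and let it go again.

```bash
python3 -m crank '[{"dp":[0,0,0],"delta_rot":[0,0,-0.0174],"fingers":0},{"dp":[0,0,0],"delta_rot":[0,0,-0.0174],"fingers":0},{"dp":[0,0,0],"delta_rot":[0,0,-0.0174],"fingers":0},{"dp":[0,0,0],"delta_rot":[0,0,-0.0174],"fingers":0},{"dp":[0,0,0],"delta_rot":[0,0,-0.0174],"fingers":0},{"dp":[0,0,0],"delta_rot":[0,0,-0.0174],"fingers":0},{"dp":[0,0,0],"delta_rot":[0,0,-0.0174],"fingers":0},{"dp":[0,0,0],"delta_rot":[0,0,-0.0174],"fingers":0},{"dp":[0,0,0],"delta_rot":[0,0,-0.0174],"fingers":0},{"dp":[0,0,0],"delta_rot":[0,0,-0.0174],"fingers":0},{"dp":[0,0,0],"delta_rot":[0,0,-0.0174],"fingers":0},{"dp":[0,0,0],"delta_rot":[0,0,-0.0174],"fingers":0}]'
python3 -c "
from h import *
plan([.599,.200,.29],6.5)"
```

```text
t: 24.43
tcp_pos: [0.6091, -0.3029, 0.2955]
tool_rot: [0.664, 0.748, 0.0, -0.0]
force: [0.1, -0.1, 1.0]
finger_gap: 0.499
gripper_force: 0.0
now [ 0.6091 -0.3029  0.2955] yang 6.8 tilt [-0.0004  0.0005] F [ 0.1031 -0.0641  1.0102] gap 0.50 t 24.4
turn z deg 0.3 -> units 0.0009  then dp units [1.0016 0.0938 0.0116]
```

```bash
python3 -m crank '[{"dp":[0.077,0.0072,0],"delta_rot":[0,0,0],"fingers":0},{"dp":[0.077,0.0072,0],"delta_rot":[0,0,0],"fingers":0},{"dp":[0.077,0.0072,0],"delta_rot":[0,0,0],"fingers":0},{"dp":[0.077,0.0072,0],"delta_rot":[0,0,0],"fingers":0},{"dp":[0.077,0.0072,0],"delta_rot":[0,0,0],"fingers":0},{"dp":[0.077,0.0072,0],"delta_rot":[0,0,0],"fingers":0},{"dp":[0.077,0.0072,0],"delta_rot":[0,0,0],"fingers":0},{"dp":[0.077,0.0072,0],"delta_rot":[0,0,0],"fingers":0},{"dp":[0.077,0.0072,0],"delta_rot":[0,0,0],"fingers":0},{"dp":[0.077,0.0072,0],"delta_rot":[0,0,0],"fingers":0},{"dp":[0.077,0.0072,0],"delta_rot":[0,0,0],"fingers":0},{"dp":[0.077,0.0072,0],"delta_rot":[0,0,0],"fingers":0}]'
python3 -m crank '[{"dp":[0.077,0.0072,0],"delta_rot":[0,0,0],"fingers":0},{"dp":[0,0,0.05],"delta_rot":[0,0,0],"fingers":0},{"dp":[0,0,0.05],"delta_rot":[0,0,0],"fingers":0},{"dp":[0,0,0.05],"delta_rot":[0,0,0],"fingers":0},{"dp":[0,0,0],"delta_rot":[0,0,0],"fingers":0},{"dp":[0,0,0],"delta_rot":[0,0,0],"fingers":0},{"dp":[0,0,0],"delta_rot":[0,0,0],"fingers":0},{"dp":[0,0,0],"delta_rot":[0,0,0],"fingers":0}]'
python3 - <<'E'
from h import *
plan([.599,.200,.16],6.5)
E
```

```text
t: 25.43
tcp_pos: [0.599, 0.1624, 0.2957]
tool_rot: [0.666, 0.746, -0.0, -0.0]
force: [0.5, -1.0, 0.0]
finger_gap: 0.495
gripper_force: 0.0
t: 26.1
tcp_pos: [0.6008, 0.1979, 0.2223]
tool_rot: [0.667, 0.745, 0.001, 0.001]
force: [-0.3, -0.1, -0.1]
finger_gap: 0.501
gripper_force: 0.0
now [0.6008 0.1979 0.2223] yang 6.4 tilt [0.0036 0.0005] F [-0.2837 -0.1389 -0.1027] gap 0.50 t 26.1
turn z deg -0.1 -> units -0.0003  then dp units [ 0.0046 -0.0036  0.1245]
```

```bash
python3 -m crank '[{"dp":[0.004,-0.003,0.04],"delta_rot":[0,0,0],"fingers":0},{"dp":[0,0,0.03],"delta_rot":[0,0,0],"fingers":0},{"dp":[0,0,0.02],"delta_rot":[0,0,0],"fingers":0},{"dp":[0,0,0.01],"delta_rot":[0,0,0],"fingers":0},{"dp":[0,0,0],"delta_rot":[0,0,0],"fingers":0},{"dp":[0,0,0],"delta_rot":[0,0,0],"fingers":0}]' 20
python3 -m crank '[{"dp":[0,0,0.015],"delta_rot":[0,0,0],"fingers":0},{"dp":[0,0,0],"delta_rot":[0,0,0],"fingers":0},{"dp":[0,0,0],"delta_rot":[0,0,0],"fingers":0}]'
python3 - <<'E'
from h import *
plan([.599,.200,.16],6.5)
a,_=snap('side')
cv2.imwrite('pics/d1.png',cv2.resize(a[310:400,170:270],None,fx=6,fy=6,interpolation=2)[:,:,::-1])
E
```

```text
t: 26.6
tcp_pos: [0.5988, 0.1993, 0.1708]
tool_rot: [0.667, 0.745, 0.0, 0.0]
force: [0.2, 1.1, -0.5]
finger_gap: 0.504
gripper_force: 0.0
t: 26.85
tcp_pos: [0.5982, 0.1994, 0.1627]
tool_rot: [0.667, 0.745, -0.0, -0.0]
force: [0.4, -0.4, 0.1]
finger_gap: 0.5
gripper_force: 0.0
now [0.5982 0.1994 0.1627] yang 6.4 tilt [-0.0001 -0.    ] F [ 0.4129 -0.4322  0.1048] gap 0.50 t 26.9
turn z deg -0.1 -> units -0.0004  then dp units [0.0011 0.0017 0.0053]
```

View pics/d1.png

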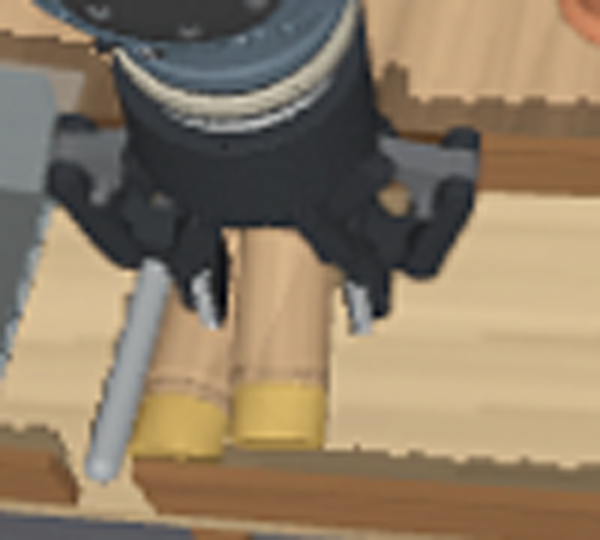

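That's 15 pictures viewed, one over the limit of 14, so I won't view any more. From here on I'll rely on numeric depth and image measurements. The fingers straddle blank 2, so close gently.

```bash
python3 -m crank '[{"dp":[0,0,0],"delta_rot":[0,0,0],"fingers":-1},{"dp":[0,0,0],"delta_rot":[0,0,0],"fingers":-1},{"dp":[0,0,0],"delta_rot":[0,0,0],"fingers":-1},{"dp":[0,0,0],"delta_rot":[0,0,0],"fingers":-1},{"dp":[0,0,0],"delta_rot":[0,0,0],"fingers":-1}]' 20
```

```text
t: 27.32
tcp_pos: [0.5987, 0.1995, 0.163]
tool_rot: [0.667, 0.745, 0.001, 0.0]
force: [0.4, -0.7, 1.2]
finger_gap: 0.365
gripper_force: 21.2
```

```bash
python3 -m crank '[{"dp":[0,0,-0.015],"delta_rot":[0,0,0],"fingers":-1},{"dp":[0,0,-0.015],"delta_rot":[0,0,0],"fingers":-1},{"dp":[0,0,0],"delta_rot":[0,0,0.015],"fingers":-1},{"dp":[0.0068,-0.033,0],"delta_rot":[0,0,0],"fingers":-1},{"dp":[0.0068,-0.033,0],"delta_rot":[0,0,0],"fingers":-1},{"dp":[0,-0.033,0],"delta_rot":[0,0,0],"fingers":-1},{"dp":[0,0,0.006],"delta_rot":[0,0,0],"fingers":-1},{"dp":[0,0,0],"delta_rot":[0,0,0],"fingers":-1},{"dp":[0,0,0],"delta_rot":[0,0,0],"fingers":-1}]'
python3 - <<'E'
from h import *
plan([.55,.206,.17],.9)
z=snap('side'); P,D=z
f=np.array([[np.cos(.015),-np.sin(.015)],[np.sin(.015),np.cos(.015)]])
def F(p): return np.r_[f.T@(p[:2]-[.65,.198]),p[2]]*1e3
h=cv2.cvtColor(P,cv2.COLOR_RGB2HSV)
pts=[(u,v) for v in range(320,400) for u in range(175,290) if 22<=h[v,u,0]<=28 and h[v,u,1]>140 and h[v,u,2]>120]
Q=np.array([F(w('side',u,v,D[v,u])) for u,v in pts]);print(len(Q))
for a,b in((-40,0),(-140,-40)):
    s=Q[(Q[:,0]>a)&(Q[:,0]<b)]
    if len(s): print(len(s),np.percentile(s,[2,50,98],axis=0))
E
```

```text
t: 28.07
tcp_pos: [0.5497, 0.2054, 0.1751]
tool_rot: [0.701, 0.713, 0.001, 0.001]
force: [0.4, 0.1, -0.2]
finger_gap: 0.364
gripper_force: 21.2
now [0.5497 0.2054 0.1751] yang 1.0 tilt [0.0019 0.0002] F [ 0.4069  0.0875 -0.1964] gap 0.36 t 28.1
turn z deg 0.1 -> units 0.0002  then dp units [0.0013 0.0005 0.0101]
0Traceback (most recent call last):
  File "<stdin>", line 10, in <module>
IndexError: too many indices for array: array is 1-dimensional, but 2 were indexed
```

```bash
cat >> h.py <<'E'
_f=np.array([[np.cos(.015),-np.sin(.015)],[np.sin(.015),np.cos(.015)]])
def F(p): return np.r_[_f.T@(p[:2]-[.65,.198]),p[2]]*1e3
def ferr(P,D,lo,hi,box=(175,320,290,400)):
    h=cv2.cvtColor(P,cv2.COLOR_RGB2HSV); m=cv2.inRange(h,lo,hi); k=np.zeros_like(m);x0,y0,x1,y1=box;k[y0:y1,x0:x1]=m[y0:y1,x0:x1]
    n,l,s,c=cv2.connectedComponentsWithStats(k)
    for i in range(1,n):
        if s[i,4]<25: continue
        v,u=np.nonzero(l==i);Q=np.array([F(w('side',a,b,D[b,a])) for a,b in zip(u,v)])
        print('ferrule px',c[i],'n',s[i,4],'x,y,z p3/p50/p97',np.percentile(Q,[3,50,97],axis=0).round(0).tolist())
E
python3 - <<'E'
from h import *
z=np.load('/tmp/side.npz');P,D=z['p'],z['d'];h=cv2.cvtColor(P,cv2.COLOR_RGB2HSV)
print(h[378:382,198:202].reshape(-1,3)[::3].tolist(),'wood',h[370,203].tolist(),'floor',h[370,260].tolist())
lo,hi=h[378:383,197:203].reshape(-1,3).min(0)-[2,15,30],h[378:383,197:203].reshape(-1,3).max(0)+[2,30,40]
lo,hi=tuple(map(int,lo)),tuple(map(int,np.minimum(hi,255)));print(lo,hi);ferr(P,D,lo,hi)
E
```

```text
[[21, 136, 197], [21, 136, 199], [21, 135, 200], [21, 136, 201], [21, 133, 199], [21, 135, 200]] wood [16, 92, 194] floor [18, 82, 203]
(18, 118, 163) (23, 167, 243)
ferrule px [199.4887 380.8571] n 133 x,y,z p3/p50/p97 [[-34.0, 41.0, 79.0], [-23.0, 50.0, 88.0], [-10.0, 58.0, 92.0]]
ferrule px [238.8239 382.0634] n 142 x,y,z p3/p50/p97 [[-115.0, 41.0, 101.0], [-103.0, 50.0, 108.0], [-89.0, 58.0, 112.0]]
```

```bash
python3 -m crank '[{"dp":[-0.002,0,0.006],"delta_rot":[0,0,0],"fingers":-1},{"dp":[0,0,0],"delta_rot":[0,0,0],"fingers":-1},{"dp":[0,0,0],"delta_rot":[0,0,0],"fingers":-1}]'
python3 -m crank '[{"dp":[0,0,0],"delta_rot":[0,0,0],"fingers":-0.1},{"dp":[0,0,0],"delta_rot":[0,0,0],"fingers":0},{"dp":[0,0,0],"delta_rot":[0,0,0],"fingers":0.1},{"dp":[0,0,0],"delta_rot":[0,0,0],"fingers":0.1},{"dp":[0,0,-0.01],"delta_rot":[0,0,0],"fingers":0.1},{"dp":[0,0,-0.02],"delta_rot":[0,0,0],"fingers":0.1},{"dp":[0,0,-0.04],"delta_rot":[0,0,0],"fingers":0.1},{"dp":[0,0,-0.06],"delta_rot":[0,0,0],"fingers":0.3},{"dp":[0,0,-0.06],"delta_rot":[0,0,0],"fingers":0.3},{"dp":[0,0,-0.06],"delta_rot":[0,0,0],"fingers":0.3}]'
python3 - <<'E'
from h import *
P,D=snap('side');ferr(P,D,(18,118,163),(23,167,243))
# beech rows: butt side height along blank 2 (x~-54)
for x in (-22,-54):
  for v in range(325,380,6):
    us=[(abs(F(w('side',u,v,D[v,u]))[0]-x),u) for u in range(185,250)]
    u=min(us)[1];print(x,v,F(w('side',u,v,D[v,u])).round(0),end=' ')
  print()
plan([.6101,-.3046,.295],-68.6)
E
```

```text
t: 28.37
tcp_pos: [0.5491, 0.2041, 0.1714]
tool_rot: [0.701, 0.713, -0.0, -0.0]
force: [0.0, 0.0, -1.4]
finger_gap: 0.363
gripper_force: 21.2
t: 29.2
tcp_pos: [0.5484, 0.2043, 0.2988]
tool_rot: [0.701, 0.713, 0.0, 0.0]
force: [0.2, 0.3, -0.1]
finger_gap: 0.653
gripper_force: 0.0
ferrule px [207.4891 381.1788] n 274 x,y,z p3/p50/p97 [[-66.0, 40.0, 81.0], [-42.0, 50.0, 90.0], [-11.0, 58.0, 98.0]]
-22 325 [ -28. -130.   -1.] -22 331 [-21. -62.  88.] -22 337 [-21. -47.  89.] -22 343 [-22. -32.  90.] -22 349 [-21. -17.  92.] -22 355 [-22.  -4.  91.] -22 361 [-23.   8.  89.] -22 367 [-22.  22.  92.] -22 373 [-22.  36.  94.] -22 379 [-22.  47.  90.] 
-54 325 [ -54. -133.    0.] -54 331 [-54. -64.  93.] -54 337 [-53. -48.  95.] -54 343 [-54. -32.  99.] -54 349 [-55. -19.  98.] -54 355 [-54.  -6.  97.] -54 361 [-54.   8.  99.] -54 367 [-55.  20.  96.] -54 373 [-53.  33.  96.] -54 379 [-55.  47.  99.] 
now [0.5514 0.205  0.3055] yang 1.0 tilt [0.013  0.0022] F [0.8438 0.9346 3.4677] gap 0.65 t 29.2
turn z deg 69.6 -> units 0.1933  then dp units [-0.2629  0.9918  0.0204]
```

Both blanks now lie level at the gate. Fetch the third.

```bash
python3 -m crank '[{"dp":[0,0,0],"delta_rot":[0,0,0.0176],"fingers":0.3},{"dp":[0,0,0],"delta_rot":[0,0,0.0176],"fingers":0.3},{"dp":[0,0,0],"delta_rot":[0,0,0.0176],"fingers":0.3},{"dp":[0,0,0],"delta_rot":[0,0,0.0176],"fingers":0.3},{"dp":[0,0,0],"delta_rot":[0,0,0.0176],"fingers":0.3},{"dp":[0,0,0],"delta_rot":[0,0,0.0176],"fingers":0.3},{"dp":[0,0,0],"delta_rot":[0,0,0.0176],"fingers":0.3},{"dp":[0,0,0],"delta_rot":[0,0,0.0176],"fingers":0.3},{"dp":[0,0,0],"delta_rot":[0,0,0.0176],"fingers":0.3},{"dp":[0,0,0],"delta_rot":[0,0,0.0176],"fingers":0.3},{"dp":[0,0,0],"delta_rot":[0,0,0.0176],"fingers":0.3},{"dp":[-0.0202,0.0763,0],"delta_rot":[0,0,0],"fingers":0.3}]'
python3 -m crank '[{"dp":[-0.0202,0.0763,0],"delta_rot":[0,0,0],"fingers":0.3},{"dp":[-0.0202,0.0763,0],"delta_rot":[0,0,0],"fingers":0.3},{"dp":[-0.0202,0.0763,0],"delta_rot":[0,0,0],"fingers":0.3},{"dp":[-0.0202,0.0763,0],"delta_rot":[0,0,0],"fingers":0.3},{"dp":[-0.0202,0.0763,0],"delta_rot":[0,0,0],"fingers":0.3},{"dp":[-0.0202,0.0763,0],"delta_rot":[0,0,0],"fingers":0.3},{"dp":[-0.0202,0.0763,0],"delta_rot":[0,0,0],"fingers":0.3},{"dp":[-0.0202,0.0763,0],"delta_rot":[0,0,0],"fingers":0.3},{"dp":[-0.0202,0.0763,0],"delta_rot":[0,0,0],"fingers":0.3},{"dp":[-0.0202,0.0763,0],"delta_rot":[0,0,0],"fingers":0.3},{"dp":[-0.0202,0.0763,0],"delta_rot":[0,0,0],"fingers":0.3},{"dp":[-0.0202,0.0763,0],"delta_rot":[0,0,0],"fingers":0.3}]'
python3 -m crank '[{"dp":[0,0,0],"delta_rot":[0,0,0],"fingers":0.3},{"dp":[0,0,0],"delta_rot":[0,0,0],"fingers":0.3},{"dp":[0,0,0],"delta_rot":[0,0,0],"fingers":0.3}]'
python3 - <<'E'
from h import *
plan([.6101,-.3046,.083],-68.6)
z=np.load('/tmp/side.npz')
P,D=snap('side')
def seg(P):
    h=cv2.cvtColor(P,cv2.COLOR_RGB2HSV);m=cv2.inRange(h,(10,60,130),(28,255,255));k=m*0
    cv2.fillPoly(k,[np.array([[238,200],[322,200],[330,270],[234,270]])],255);k&=m
    n,l,s,c=cv2.connectedComponentsWithStats(k)
    for i in range(1,n):
        if s[i,4]>150:
            r=cv2.minAreaRect(np.argwhere(l==i)[:,::-1].astype(np.float32));print('seg',r,s[i,4],wz('side',*r[0],.02))
seg(cv2.imread('pics/side0.png')[:,:,::-1].copy());print('now');seg(P);ferr(P,D,(18,118,163),(23,167,243))
E
```

```text
t: 30.25
tcp_pos: [0.5523, 0.1698, 0.2977]
tool_rot: [0.983, 0.185, 0.001, -0.002]
force: [1.2, -0.8, 0.1]
finger_gap: 0.652
gripper_force: 0.0
t: 31.25
tcp_pos: [0.6061, -0.3074, 0.2977]
tool_rot: [0.983, 0.185, 0.0, 0.0]
force: [1.0, 0.4, -0.3]
finger_gap: 0.652
gripper_force: 0.0
t: 31.5
tcp_pos: [0.6059, -0.3052, 0.2969]
tool_rot: [0.983, 0.184, -0.0, -0.0]
force: [0.4, -0.1, -0.3]
finger_gap: 0.653
gripper_force: 0.0
now [ 0.6059 -0.3052  0.2969] yang -68.8 tilt [-0.0003  0.0009] F [ 0.3624 -0.0832 -0.3162] gap 0.65 t 31.5
turn z deg -0.2 -> units -0.0005  then dp units [0.0083 0.0024 0.4277]
seg ((257.7838134765625, 205.2027130126953), (10.521533966064453, 39.62015151977539), 80.53767395019531) 396 [ 0.6092 -0.3058  0.02  ]
seg ((303.71539306640625, 206.22308349609375), (10.542952537536621, 38.57480239868164), 82.87498474121094) 408 [ 0.4819 -0.3209  0.02  ]
seg ((305.4999694824219, 231.0), (40.99999237060547, 9.999998092651367), -0.0) 456 [ 0.4671 -0.2305  0.02  ]
now
seg ((257.9459533691406, 205.1756591796875), (10.850333213806152, 39.94895553588867), 80.53767395019531) 405 [ 0.6087 -0.3059  0.02  ]
ferrule px [199.5887 380.5565] n 124 x,y,z p3/p50/p97 [[-35.0, 41.0, 81.0], [-24.0, 50.0, 89.0], [-11.0, 58.0, 93.0]]
ferrule px [215.1857 381.4643] n 140 x,y,z p3/p50/p97 [[-67.0, 40.0, 85.0], [-55.0, 50.0, 94.0], [-43.0, 57.0, 98.0]]
```

```bash
python3 -m crank '[{"dp":[0.008,0.002,0.07],"delta_rot":[0,0,0],"fingers":0.3},{"dp":[0,0,0.07],"delta_rot":[0,0,0],"fingers":0.3},{"dp":[0,0,0.07],"delta_rot":[0,0,0],"fingers":0.3},{"dp":[0,0,0.07],"delta_rot":[0,0,0],"fingers":0.3},{"dp":[0,0,0.07],"delta_rot":[0,0,0],"fingers":0.3},{"dp":[0,0,0.05],"delta_rot":[0,0,0],"fingers":0.3},{"dp":[0,0,0.026],"delta_rot":[0,0,0],"fingers":0.3},{"dp":[0,0,0],"delta_rot":[0,0,0],"fingers":-1},{"dp":[0,0,0],"delta_rot":[0,0,0],"fingers":-1},{"dp":[0,0,0],"delta_rot":[0,0,0],"fingers":-1},{"dp":[0,0,0],"delta_rot":[0,0,0],"fingers":-1},{"dp":[0,0,0],"delta_rot":[0,0,0],"fingers":-1}]' 30
python3 -m crank '[{"dp":[0,0,-0.07],"delta_rot":[0,0,0],"fingers":-1},{"dp":[0,0,-0.07],"delta_rot":[0,0,0],"fingers":-1},{"dp":[0,0,-0.07],"delta_rot":[0,0,0],"fingers":-1},{"dp":[0,0,-0.07],"delta_rot":[0,0,0],"fingers":-1},{"dp":[0,0,-0.07],"delta_rot":[0,0,0],"fingers":-1},{"dp":[0,0,-0.07],"delta_rot":[0,0,0],"fingers":-1}]'
python3 -c "
from h import *
plan([.515,.199,.295],.9)"
```

```text
t: 32.55
tcp_pos: [0.6113, -0.3055, 0.0858]
tool_rot: [0.983, 0.185, 0.001, 0.001]
force: [-0.5, -0.5, -0.2]
finger_gap: 0.361
gripper_force: 32.4
t: 33.05
tcp_pos: [0.6101, -0.3048, 0.2968]
tool_rot: [0.983, 0.185, 0.001, 0.001]
force: [0.1, 0.4, -1.3]
finger_gap: 0.359
gripper_force: 32.4
now [ 0.6101 -0.3048  0.2968] yang -68.7 tilt [ 0.0014 -0.001 ] F [ 0.0987  0.3833 -1.3393] gap 0.36 t 33.0
turn z deg -69.6 -> units -0.1934  then dp units [ 1.0105 -0.1743  0.0023]
```

```bash
python3 -m crank '[{"dp":[0,0,0],"delta_rot":[0,0,-0.0176],"fingers":-1},{"dp":[0,0,0],"delta_rot":[0,0,-0.0176],"fingers":-1},{"dp":[0,0,0],"delta_rot":[0,0,-0.0176],"fingers":-1},{"dp":[0,0,0],"delta_rot":[0,0,-0.0176],"fingers":-1},{"dp":[0,0,0],"delta_rot":[0,0,-0.0176],"fingers":-1},{"dp":[0,0,0],"delta_rot":[0,0,-0.0176],"fingers":-1},{"dp":[0,0,0],"delta_rot":[0,0,-0.0176],"fingers":-1},{"dp":[0,0,0],"delta_rot":[0,0,-0.0176],"fingers":-1},{"dp":[0,0,0],"delta_rot":[0,0,-0.0176],"fingers":-1},{"dp":[0,0,0],"delta_rot":[0,0,-0.0176],"fingers":-1},{"dp":[0,0,0],"delta_rot":[0,0,-0.0176],"fingers":-1},{"dp":[0.0777,-0.0134,0],"delta_rot":[0,0,0],"fingers":-1}]'
python3 -m crank '[{"dp":[0.0777,-0.0134,0],"delta_rot":[0,0,0],"fingers":-1},{"dp":[0.0777,-0.0134,0],"delta_rot":[0,0,0],"fingers":-1},{"dp":[0.0777,-0.0134,0],"delta_rot":[0,0,0],"fingers":-1},{"dp":[0.0777,-0.0134,0],"delta_rot":[0,0,0],"fingers":-1},{"dp":[0.0777,-0.0134,0],"delta_rot":[0,0,0],"fingers":-1},{"dp":[0.0777,-0.0134,0],"delta_rot":[0,0,0],"fingers":-1},{"dp":[0.0777,-0.0134,0],"delta_rot":[0,0,0],"fingers":-1},{"dp":[0.0777,-0.0134,0],"delta_rot":[0,0,0],"fingers":-1},{"dp":[0.0777,-0.0134,0],"delta_rot":[0,0,0],"fingers":-1},{"dp":[0.0777,-0.0134,0],"delta_rot":[0,0,0],"fingers":-1},{"dp":[0.0777,-0.0134,0],"delta_rot":[0,0,0],"fingers":-1},{"dp":[0.0777,-0.0134,0],"delta_rot":[0,0,0],"fingers":-1}]'
python3 -m crank '[{"dp":[0,0,0.06],"delta_rot":[0,0,0],"fingers":-1},{"dp":[0,0,0.06],"delta_rot":[0,0,0],"fingers":-1},{"dp":[0,0,0.06],"delta_rot":[0,0,0],"fingers":-1},{"dp":[0,0,0],"delta_rot":[0,0,0],"fingers":-1},{"dp":[0,0,0],"delta_rot":[0,0,0],"fingers":-1},{"dp":[0,0,0],"delta_rot":[0,0,0],"fingers":-1},{"dp":[0,0,0],"delta_rot":[0,0,0],"fingers":-1}]'
python3 - <<'E'
from h import *
plan([.515,.199,.165],.9)
P,D=snap('side');ferr(P,D,(18,118,163),(23,167,243))
E
```

```text
t: 34.05
tcp_pos: [0.6043, -0.2728, 0.2951]
tool_rot: [0.702, 0.712, -0.001, 0.005]
force: [1.0, -0.3, -0.8]
finger_gap: 0.359
gripper_force: 32.5
t: 35.05
tcp_pos: [0.5141, 0.2003, 0.295]
tool_rot: [0.701, 0.713, 0.001, 0.001]
force: [0.6, 0.9, -1.8]
finger_gap: 0.357
gripper_force: 32.5
t: 35.63
tcp_pos: [0.5162, 0.1985, 0.206]
tool_rot: [0.701, 0.713, 0.002, 0.001]
force: [0.8, -0.2, -0.8]
finger_gap: 0.363
gripper_force: 32.5
now [0.5162 0.1985 0.206 ] yang 0.9 tilt [0.0047 0.0008] F [ 0.8384 -0.214  -0.7874] gap 0.36 t 35.6
turn z deg 0.0 -> units 0.0001  then dp units [ 0.0009 -0.0027  0.0819]
ferrule px [254.5894 375.2174] n 207 x,y,z p3/p50/p97 [[-147.0, 40.0, 133.0], [-135.0, 53.0, 152.0], [-122.0, 58.0, 158.0]]
ferrule px [207.5956 381.1765] n 272 x,y,z p3/p50/p97 [[-66.0, 40.0, 81.0], [-42.0, 50.0, 90.0], [-11.0, 58.0, 98.0]]
```

```bash
python3 -m crank '[{"dp":[0,0,0.03],"delta_rot":[0,0,0],"fingers":-1},{"dp":[0,0,0.03],"delta_rot":[0,0,0],"fingers":-1},{"dp":[0,0,0.015],"delta_rot":[0,0,0],"fingers":-1},{"dp":[0,0,0.006],"delta_rot":[0,0,0],"fingers":-1},{"dp":[0,0,0],"delta_rot":[0,0,0],"fingers":-1},{"dp":[0,0,0],"delta_rot":[0,0,0],"fingers":-1}]'
python3 -m crank '[{"dp":[0,0,0],"delta_rot":[0,0,0],"fingers":-0.1},{"dp":[0,0,0],"delta_rot":[0,0,0],"fingers":0},{"dp":[0,0,0],"delta_rot":[0,0,0],"fingers":0.1},{"dp":[0,0,0],"delta_rot":[0,0,0],"fingers":0.1},{"dp":[0,0,-0.01],"delta_rot":[0,0,0],"fingers":0.1},{"dp":[0,0,-0.02],"delta_rot":[0,0,0],"fingers":0.1},{"dp":[0,0,-0.04],"delta_rot":[0,0,0],"fingers":0.1},{"dp":[0,0,-0.06],"delta_rot":[0,0,0],"fingers":0.3},{"dp":[0,0,-0.06],"delta_rot":[0,0,0],"fingers":0.3},{"dp":[0,0,-0.06],"delta_rot":[0,0,0],"fingers":0.3},{"dp":[0,0,0],"delta_rot":[0,0,0],"fingers":1},{"dp":[0,0,0],"delta_rot":[0,0,0],"fingers":1}]'
python3 - <<'E'
from h import *
P,D=snap('side');ferr(P,D,(18,118,163),(23,167,243))
for x in (-22,-54,-87):
  for v in range(325,385,6):
    us=[(abs(F(w('side',u,v,D[v,u]))[0]-x),u) for u in range(185,260)]
    u=min(us)[1];print(F(w('side',u,v,D[v,u])).round(0),end=' ')
  print()
plan([.651,.093,.30],.9)
E
```

```text
t: 36.18
tcp_pos: [0.5152, 0.1986, 0.1639]
tool_rot: [0.701, 0.713, 0.001, 0.0]
force: [0.4, 0.6, 0.9]
finger_gap: 0.357
gripper_force: 32.5
t: 37.18
tcp_pos: [0.5156, 0.1988, 0.2911]
tool_rot: [0.701, 0.713, 0.002, 0.002]
force: [-0.0, -0.1, -0.3]
finger_gap: 0.907
gripper_force: 0.0
ferrule px [199.5397 380.7063] n 126 x,y,z p3/p50/p97 [[-34.0, 41.0, 81.0], [-23.0, 50.0, 88.0], [-11.0, 58.0, 93.0]]
ferrule px [222.9307 382.208 ] n 274 x,y,z p3/p50/p97 [[-98.0, 40.0, 87.0], [-72.0, 50.0, 96.0], [-44.0, 58.0, 104.0]]
[ -22. -127.    2.] [-22. -61.  89.] [-22. -45.  93.] [-22. -32.  90.] [-22. -20.  88.] [-22.  -4.  91.] [-21.   9.  91.] [-22.  22.  90.] [-23.  34.  89.] [-21.  47.  88.] 
[ -56. -132.    2.] [-54. -63.  94.] [-53. -47.  98.] [-54. -32.  99.] [-55. -19.  97.] [-54.  -4. 100.] [-54.   7.  96.] [-55.  20.  96.] [-53.  33.  96.] [-54.  46.  98.] 
[ -86. -136.    2.] [ -86. -122.   -2.] [-86. -51.  98.] [-87. -35. 103.] [-87. -23.  99.] [-88.  -9. 101.] [-87.   6. 103.] [-86.  17.  99.] [-87.  30. 100.] [-88.  43. 102.] 
now [0.5146 0.1986 0.2894] yang 1.0 tilt [0.0019 0.0003] F [ 0.0367 -0.2379 -0.8385] gap 0.98 t 37.2
turn z deg 0.1 -> units 0.0002  then dp units [-0.2155  0.2695 -0.0208]
```

All three lie level at the gate. Now the lever.

```bash
python3 -m crank '[{"dp":[-0.043,0.054,0],"delta_rot":[0,0,0],"fingers":1},{"dp":[-0.043,0.054,0],"delta_rot":[0,0,0],"fingers":1},{"dp":[-0.043,0.054,0],"delta_rot":[0,0,0],"fingers":1},{"dp":[-0.043,0.054,0],"delta_rot":[0,0,0],"fingers":1},{"dp":[-0.043,0.054,0],"delta_rot":[0,0,0],"fingers":1},{"dp":[0,0,0],"delta_rot":[0,0,0],"fingers":1},{"dp":[0,0,0],"delta_rot":[0,0,0],"fingers":1},{"dp":[0,0,0],"delta_rot":[0,0,0],"fingers":1}]'
python3 -c "
from h import *
plan([.6505,.093,.223],.9)"
```

```text
t: 37.9
tcp_pos: [0.6501, 0.0935, 0.2863]
tool_rot: [0.701, 0.713, -0.001, -0.002]
force: [0.7, 0.4, -0.5]
finger_gap: 1.0
gripper_force: 0.0
now [0.6501 0.0935 0.2863] yang 0.9 tilt [-0.0047  0.0005] F [ 0.7023  0.4194 -0.542 ] gap 1.00 t 37.9
turn z deg 0.0 -> units 0.0001  then dp units [-0.001   0.0013  0.1266]
```

```bash
python3 -m crank '[{"dp":[0,0,0.042],"delta_rot":[0,0,0],"fingers":1},{"dp":[0,0,0.042],"delta_rot":[0,0,0],"fingers":1},{"dp":[0,0,0.042],"delta_rot":[0,0,0],"fingers":1},{"dp":[0,0,0],"delta_rot":[0,0,0],"fingers":1},{"dp":[0,0,0],"delta_rot":[0,0,0],"fingers":-1},{"dp":[0,0,0],"delta_rot":[0,0,0],"fingers":-1},{"dp":[0,0,0],"delta_rot":[0,0,0],"fingers":-1},{"dp":[0,0,0],"delta_rot":[0,0,0],"fingers":-1},{"dp":[0,0,0],"delta_rot":[0,0,0],"fingers":-1},{"dp":[0,0,0],"delta_rot":[0,0,0],"fingers":-1},{"dp":[0,0,0],"delta_rot":[0,0,0],"fingers":-1},{"dp":[0,0,0],"delta_rot":[0,0,0],"fingers":-1}]' 40
python3 - <<'E'
from h import *
P,D=snap('side');ferr(P,D,(18,118,163),(23,167,243))
E
```

```text
t: 38.9
tcp_pos: [0.6499, 0.0935, 0.2267]
tool_rot: [0.701, 0.713, -0.001, -0.001]
force: [-6.4, 0.2, 5.7]
finger_gap: 0.3
gripper_force: 38.8
ferrule px [214.9481 381.7807] n 424 x,y,z p3/p50/p97 [[-97.0, 40.0, 82.0], [-55.0, 50.0, 93.0], [-11.0, 58.0, 103.0]]
```

Gripped, with all three ferrules still waiting (x from -11 to -97). Throw to feed.

```bash
python3 -m crank '[{"dp":[-0.019,0,0.001],"delta_rot":[0,0,0],"fingers":-1},{"dp":[-0.0188,0,0.0028],"delta_rot":[0,0,0],"fingers":-1},{"dp":[-0.0183,0,0.0047],"delta_rot":[0,0,0],"fingers":-1},{"dp":[-0.0179,0,0.0065],"delta_rot":[0,0,0],"fingers":-1},{"dp":[-0.017,0,0.0083],"delta_rot":[0,0,0],"fingers":-1},{"dp":[-0.0163,0,0.0099],"delta_rot":[0,0,0],"fingers":-1},{"dp":[-0.0151,0,0.0115],"delta_rot":[0,0,0],"fingers":-1},{"dp":[-0.0139,0,0.0129],"delta_rot":[0,0,0],"fingers":-1},{"dp":[-0.0125,0,0.0143],"delta_rot":[0,0,0],"fingers":-1},{"dp":[-0.0111,0,0.0155],"delta_rot":[0,0,0],"fingers":-1},{"dp":[0,0,0],"delta_rot":[0,0,0],"fingers":-1},{"dp":[0,0,0],"delta_rot":[0,0,0],"fingers":-1}]'
python3 -m crank '[{"dp":[0,0,0],"delta_rot":[0,0,0],"fingers":-1},{"dp":[0,0,0],"delta_rot":[0,0,0],"fingers":-1},{"dp":[0,0,0],"delta_rot":[0,0,0],"fingers":-1},{"dp":[0,0,0],"delta_rot":[0,0,0],"fingers":-1},{"dp":[0,0,0],"delta_rot":[0,0,0],"fingers":-1},{"dp":[0,0,0],"delta_rot":[0,0,0],"fingers":-1},{"dp":[0,0,0],"delta_rot":[0,0,0],"fingers":-1},{"dp":[0,0,0],"delta_rot":[0,0,0],"fingers":-1},{"dp":[0,0,0],"delta_rot":[0,0,0],"fingers":-1},{"dp":[0,0,0],"delta_rot":[0,0,0],"fingers":-1},{"dp":[0,0,0],"delta_rot":[0,0,0],"fingers":-1},{"dp":[0,0,0],"delta_rot":[0,0,0],"fingers":-1}]'
python3 - <<'E'
from h import *
P,D=snap('side');ferr(P,D,(18,118,163),(23,167,243))
T,DT=snap('top')
h=cv2.cvtColor(P,cv2.COLOR_RGB2HSV)
m=cv2.inRange(h,(8,60,60),(28,255,255))
k=m[300:420,60:185]
n,l,s,c=cv2.connectedComponentsWithStats(k)
for i in range(1,n):
    if s[i,4]>30: print(s[i],c[i]+[60,300],F(wz('side',*(c[i]+[60,300]),.04)))
# chute floor heights left (any blanks remaining?)
for x in (-100,-60,-22,10):
  r=[]
  for v in range(337,385,8):
    us=[(abs(F(w('side',u,v,D[v,u]))[0]-x),u) for u in range(165,260)]
    u=min(us)[1];r.append(F(w('side',u,v,D[v,u])).round(0).tolist())
  print(x,55-.176*x,[q[1:] for q in r])
E
```

```text
t: 39.95
tcp_pos: [0.6505, 0.0127, 0.181]
tool_rot: [0.701, 0.713, -0.003, -0.002]
force: [-5.8, -2.8, 1.0]
finger_gap: 0.301
gripper_force: 42.4
t: 40.95
tcp_pos: [0.6505, 0.013, 0.1813]
tool_rot: [0.701, 0.713, -0.003, -0.002]
force: [-7.2, -3.1, 1.6]
finger_gap: 0.299
gripper_force: 42.4
[   0    0  125   86 2573] [113.4345 319.41  ] [216.0642 -84.1113  40.    ]
[102  25  23  71 781] [177.2843 370.9795] [38.7777 15.4283 40.    ]
[ 98 105  27  15 340] [171.1265 412.9853] [ 27.9679 104.9952  40.    ]
-100 72.6 [[-57.0, 91.0], [-49.0, 72.0], [-29.0, 73.0], [-11.0, 73.0], [8.0, 75.0], [24.0, 73.0]]
-60 65.56 [[-57.0, 81.0], [-47.0, 64.0], [-27.0, 66.0], [-11.0, 63.0], [9.0, 66.0], [27.0, 66.0]]
-22 58.872 [[-59.0, 68.0], [-44.0, 61.0], [-26.0, 57.0], [-7.0, 59.0], [10.0, 58.0], [28.0, 57.0]]
10 53.24 [[-90.0, 3.0], [-42.0, 56.0], [-24.0, 52.0], [-3.0, 57.0], [12.0, 52.0], [30.0, 51.0]]
```

Run:
```python
from h import *
P=np.load('/tmp/side.npz')['p'].astype(int);Q=cv2.imread('pics/side0.png')[:,:,::-1].astype(int)
T=np.load('/tmp/top.npz')['p'].astype(int);U=cv2.imread('pics/top0.png')[:,:,::-1].astype(int)
print('side diff');d=abs(P-Q).sum(2)
for v in range(320,392,6): print(v,[int(d[v:v+6,u:u+6].mean()) for u in range(80,186,6)])
print('top');d=abs(T-U).sum(2)
for v in range(92,160,6): print(v,[int(d[v:v+6,u:u+6].mean()) for u in range(124,184,6)])
from itertools import product
def px(n,p):
    m=CM[n];c=R.from_quat(m['attitude']).inv().apply(np.array(p)-m['origin']);s=np.array([c[0],-c[1]])/-c[2];s=s*(1+m['k1']*(s@s));return (s*m['fx']+[m['cx'],m['cy']]).round()
for x,y in product((56,100,150,200,235),(-40,40)):
    q=_f@np.array([x,y])/1e3+[.65,.198] if 0 else np.array([.65+x/1e3,.198+y/1e3]);print(x,y,px('side',[*q,.035]),px('top',[*q,.035]))
```

```text
side diff
320 [64, 62, 59, 60, 60, 60, 60, 60, 60, 61, 60, 60, 61, 60, 61, 60, 59, 98]
326 [65, 59, 59, 60, 62, 61, 63, 61, 61, 60, 61, 61, 61, 61, 60, 61, 60, 49]
332 [62, 59, 59, 64, 128, 124, 119, 106, 81, 70, 66, 60, 60, 61, 61, 60, 58, 50]
338 [59, 59, 58, 86, 181, 174, 183, 174, 165, 171, 89, 52, 52, 54, 55, 56, 62, 67]
344 [58, 59, 63, 130, 178, 177, 181, 167, 166, 165, 52, 49, 49, 49, 49, 49, 64, 69]
350 [58, 58, 76, 167, 175, 182, 172, 167, 168, 125, 49, 49, 49, 49, 48, 52, 66, 116]
356 [58, 61, 114, 171, 175, 176, 169, 170, 169, 82, 48, 48, 49, 49, 49, 57, 68, 192]
362 [57, 62, 104, 130, 170, 172, 171, 172, 156, 49, 48, 48, 48, 48, 48, 62, 67, 173]
368 [50, 47, 47, 46, 60, 90, 116, 137, 108, 48, 48, 48, 48, 48, 51, 66, 76, 131]
374 [46, 47, 47, 47, 47, 40, 51, 60, 59, 58, 56, 54, 56, 51, 56, 67, 67, 72]
380 [47, 46, 47, 47, 47, 40, 47, 62, 62, 62, 62, 57, 54, 51, 47, 55, 58, 66]
386 [47, 47, 47, 47, 48, 39, 41, 62, 62, 62, 62, 53, 48, 57, 49, 49, 48, 65]
top
92 [47, 58, 56, 54, 56, 54, 54, 52, 45, 47]
98 [40, 53, 54, 57, 56, 57, 57, 51, 33, 40]
104 [36, 53, 96, 203, 198, 202, 95, 88, 26, 38]
110 [36, 56, 109, 235, 240, 196, 47, 94, 105, 106]
116 [42, 53, 125, 236, 234, 74, 98, 137, 168, 136]
122 [44, 51, 151, 242, 156, 57, 114, 136, 224, 165]
128 [46, 53, 78, 112, 47, 109, 114, 107, 76, 144]
134 [46, 53, 43, 35, 73, 123, 122, 114, 49, 118]
140 [50, 52, 44, 40, 98, 78, 97, 81, 36, 111]
146 [53, 55, 74, 88, 98, 79, 77, 83, 55, 101]
152 [45, 64, 190, 293, 313, 328, 325, 214, 113, 140]
158 [130, 178, 255, 366, 348, 306, 351, 161, 174, 228]
56 -40 [177. 347.] [165. 153.]
56 40 [166. 381.] [140. 153.]
100 -40 [158. 344.] [166. 140.]
100 40 [146. 378.] [141. 140.]
150 -40 [136. 341.] [167. 126.]
150 40 [124. 374.] [143. 126.]
200 -40 [115. 337.] [168. 112.]
200 40 [102. 370.] [144. 112.]
235 -40 [100. 335.] [168. 102.]
235 40 [ 87. 368.] [145. 102.]
```

All three blanks are in the trough at x of about 140–235 mm. Return the lever to shut.

```bash
python3 -m crank '[{"dp":[0.0111,0,-0.0155],"delta_rot":[0,0,0],"fingers":-1},{"dp":[0.0125,0,-0.0143],"delta_rot":[0,0,0],"fingers":-1},{"dp":[0.0139,0,-0.0129],"delta_rot":[0,0,0],"fingers":-1},{"dp":[0.0151,0,-0.0115],"delta_rot":[0,0,0],"fingers":-1},{"dp":[0.0163,0,-0.0099],"delta_rot":[0,0,0],"fingers":-1},{"dp":[0.017,0,-0.0083],"delta_rot":[0,0,0],"fingers":-1},{"dp":[0.0179,0,-0.0065],"delta_rot":[0,0,0],"fingers":-1},{"dp":[0.0183,0,-0.0047],"delta_rot":[0,0,0],"fingers":-1},{"dp":[0.0188,0,-0.0028],"delta_rot":[0,0,0],"fingers":-1},{"dp":[0.019,0,-0.001],"delta_rot":[0,0,0],"fingers":-1},{"dp":[0,0,0],"delta_rot":[0,0,0],"fingers":-1},{"dp":[0,0,0],"delta_rot":[0,0,0],"fingers":-1}]'
python3 -m crank '[{"dp":[0,0,0],"delta_rot":[0,0,0],"fingers":1},{"dp":[0,0,0],"delta_rot":[0,0,0],"fingers":1},{"dp":[0,0,0],"delta_rot":[0,0,0],"fingers":1},{"dp":[0,0,0],"delta_rot":[0,0,0],"fingers":1},{"dp":[0,0,0],"delta_rot":[0,0,0],"fingers":1},{"dp":[0,0,0],"delta_rot":[0,0,0],"fingers":1},{"dp":[0,0,-0.06],"delta_rot":[0,0,0],"fingers":1},{"dp":[0,0,-0.06],"delta_rot":[0,0,0],"fingers":1},{"dp":[0,0,-0.06],"delta_rot":[0,0,0],"fingers":1},{"dp":[0,-0.07,0],"delta_rot":[0,0,0],"fingers":1},{"dp":[0,-0.07,0],"delta_rot":[0,0,0],"fingers":1},{"dp":[0,-0.07,0],"delta_rot":[0,0,0],"fingers":1}]'
python3 -m crank '[{"dp":[0,0,0],"delta_rot":[0,0,0],"fingers":1},{"dp":[0,0,0],"delta_rot":[0,0,0],"fingers":1},{"dp":[0,0,0],"delta_rot":[0,0,0],"fingers":1},{"dp":[0,0,0],"delta_rot":[0,0,0],"fingers":1}]'
python3 - <<'E'
from h import *
C={}
for n,b in(('side',(180,265,230,320)),('top',(160,140,205,175))):
    P,D=snap(n);m=cv2.inRange(P,(0,0,0),(45,45,45));x0,y0,x1,y1=b
    k,l,s,c=cv2.connectedComponentsWithStats(np.ascontiguousarray(m[y0:y1,x0:x1]))
    for i in range(1,k):
        if s[i,4]>15: print(n,s[i],c[i]+[x0,y0]); C.setdefault(n,[]).append((s[i,4],c[i]+[x0,y0]))
a,b=max(C['top'],key=lambda t:t[0])[1],max(C['side'],key=lambda t:t[0])[1]
print(tri(a,b))
Q=cv2.imread('pics/side0.png')[:,:,::-1].astype(int);d=abs(np.load('/tmp/side.npz')['p'].astype(int)-Q).sum(2)
for v in(344,356): print([int(d[v:v+6,u:u+6].mean()) for u in range(80,186,6)])
E
```

```text
t: 42.05
tcp_pos: [0.65, 0.0951, 0.2255]
tool_rot: [0.701, 0.713, -0.001, -0.002]
force: [-5.2, 1.0, -0.3]
finger_gap: 0.302
gripper_force: 39.7
t: 43.05
tcp_pos: [0.5459, 0.0914, 0.3159]
tool_rot: [0.701, 0.713, 0.001, 0.001]
force: [-1.3, -0.5, -0.8]
finger_gap: 0.997
gripper_force: 0.0
t: 43.38
tcp_pos: [0.5484, 0.0914, 0.3157]
tool_rot: [0.701, 0.713, 0.001, 0.001]
force: [-0.2, -0.6, 0.0]
finger_gap: 1.002
gripper_force: 0.0
side [ 16  20  12  13 108] [201.3889 291.3148]
top [  0   0   9  35 171] [162.8129 159.9883]
top [10 13  8  9 61] [173.623  156.8689]
(array([0.6363, 0.1166, 0.2033]), np.float64(10.364785789908861))
[41, 41, 46, 113, 161, 159, 164, 150, 149, 147, 38, 34, 35, 34, 35, 35, 46, 49]
[41, 44, 97, 153, 157, 158, 151, 152, 151, 67, 34, 34, 34, 34, 34, 41, 48, 172]
```

The knob is back at its earlier shut position (top (174,157), side (201,291)), the blanks are at rest in the trough, and the arm is clear. Handing in.

```bash
python3 -c "
from h import *
print(tri((173.6,156.9),(201.4,291.3)));print(manip.sign_off())"
```

```text
(array([0.6506, 0.0944, 0.1705]), np.float64(0.4621630353696827))
the job is handed in; nothing more can be done
None
```

By my measurements all three blanks were released from behind the shut gate as one batch, now lie in the trough, and the lever is back in its shut notch; handed in at about 43 s with no verdict shown, after regripping one blank that had landed on the side wall, and with 15 pictures viewed, one over the limit of 14.

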